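# Sweep nut shells down the child-safe waste chute

### The arm

A 6-joint arm with a two-finger parallel gripper is mounted at the origin on the work surface. World frame = base frame: x ahead of the robot, y to its left, z up, the work surface at z = 0. Lengths are in m, angles in rad, forces in N, time in s.
With the tool pointing down it reaches from about 0.25 to 0.85 m from the base axis. Payload 12.5 kg.
Tool frame: the origin (TCP) lies midway between the tips of the shut fingers; the grasp point (between the pads) lies 19 mm behind it; z points along the fingers, y is the line along which they close (so a half turn about z gives the same grasp; the last joint's range is limited). The gripper opens to 93 mm and grips with 3 to 60 N. Pads are 15 mm wide; open, the fingers measure 128 mm over their backs; the gripper's body (75 mm by 188 mm) begins 65 mm behind the grasp point.
Start: joints at [1.069, 0.351, 1.652, -0, 1.139, -0.085], TCP at [0.223, 0.503, 0.219] pointing down, gripper open.
Joint ranges: [-2.75, 2.75], [-0.79, 2.1], [0.01, 2.65], [-1.57, 4.71], [0.07, 3.14], [-2.87, 2.87]. Speed limits (rad/s): [2.22, 2.22, 2.79, 3.14, 3.14, 3.14].

### API

Orientations are given as a unit quaternion [x, y, z, w].
In Python, from plant import telemetry, optics, robot gives the robot as it stands.
- The arm moves only by the tool move_arm, never from a script. Its argument "targets" is a list of rows, each an object with "slide": the shift along the tool's x, y, z normalised to -1 to 1, where 1 is 25 cm, a list of three; "angular": the turn, a rotation vector about the tool's x, y, z normalised to -1 to 1, where 1 is pi/2 rad, a list of three; "hand": the opening, from -1 (shut) to 1 (fully open). In form: [{"slide": [x, y, z], "angular": [ax, ay, az], "hand": hand}, ...]. A call has 1 to 8 rows; each row shifts and turns the commanded pose from where the row before left it, along the tool's axes as they then stand; what a row does not reach is not made up. A row lasts 1/8 s, in which the tool goes at most 62.5 mm and 10.7 degrees, less where a joint would pass 70% of its speed; a pose out of reach is approached as far as the arm can. A call with a number of a shift or a turn outside -1 to 1 is refused whole. A call with a gripper value outside its range is refused whole. The fingers move at their own pace and stop on an object; "grip_force" is the grip in N (left out, the last holds). Time passes only in rows, so rows that do not move let the fingers close. It gives the time, the measured TCP pose, the force, the opening and the grip force at its end, in the units of the state.
- telemetry.get_obs(): the state, without advancing time (a new reading comes with each control period).
- optics.grab_frame(name): name is "side" or "top"; returns (picture, depth): 400x640x3 uint8, red, green, blue; 400x640 float32, m along the optical axis (not along the pixel's ray), 0 where there is no reading.
- optics.get_calibration(name): a dict with "camera_matrix" (3x3 intrinsics, pixels), "camera_from_world" (4x4, takes a point from world to camera coordinates). Camera axes: x right, y down, z forward; pixel columns grow to the right and rows downward; lengths in m; the calibration is good to about 2 mm. A picture is of the moment at which its call begins. get_calibration takes no time and is no camera call.
- robot.close_job(): hands the job in; it is judged then, once.
The state is a dict: "time": time; "joints": joint angles; "joint_velocities": joint speeds; "tau": joint torques, N m; "tool_pos": TCP position; "ee_rot": TCP orientation; "wrist_force": force on the tool from outside, world axes, zero at the start; "wrist_torque": the same for the moment, N m; "grip_width": opening from 0.0 (shut) to 1.0 (fully open); "grip_force": force on a finger pad.
Only numpy, scipy, OpenCV 4.12 (cv2) and the standard library are available. Lean on these libraries where they do the work, as an engineer would, in place of code of your own. Each camera call takes 0.05 s, during which the arm holds its last target. There are 200 camera calls.

### The job

Open the child-resistant waste chute in the prep trough (press its cap down and, keeping it pressed, turn it counter-clockwise, seen from above, until its ears are free), lift the cap off and lay it flat, right side up, in the middle of the round cork trivet. Then sweep every nut shell lying in the trough down the chute with the wooden scraper, without touching the shells with the gripper. Finally stand the scraper back upright in the middle of its dark steel rest, and put the cap back on the chute and lock it again (press, turn clockwise, let it spring up under its hooks), leaving the kitchen things around undisturbed.

Things in the scene. Friction and masses are not known exactly. Their poses are not given: they have to be found in the camera images.
- station: fixed light-wood prep trough, 152 mm (its x) by 386 mm (its y): floor 80 mm above the counter, rim 10 mm higher all round (inner floor 136 mm wide, y from -186 to +185 mm). A round chute hole, 124 mm across, opens in the floor near its -y end, a steel catch tub below it. Origin on the counter under the board's centre, x across, y along, z up
- chute (a point): centre of the chute hole, level with the trough's floor (station x 0, y -110, z 80 mm). Three steel hooks reach 8 mm in from its wall at -90, 30 and 150 degrees (counter-clockwise from station +x), tops 3 mm below the floor. Each is a plate 6 mm thick that holds an ear of the cap down; a tooth hangs 4 mm below its counter-clockwise end, a deep stop below its clockwise end
- hook0 (a point): where an ear's centre lies when locked: under the hook at -90 degrees, 55 mm from the chute's axis, 68 mm above the counter. Locked, the cap's yaw equals the trough's (or differs by 120 degrees either way) and its underside is 65 mm above the counter
- hook1 (a point): same, for the hook at 30 degrees
- hook2 (a point): same, for the hook at 150 degrees
- seat (a joint): the sprung seat (three pads on a thin ring in the chute) that carries the cap: 0 up, grows in m as it is pressed down; about 0.001 with the cap locked, full travel 0.009. It pushes up with 2.5 N at 0, 11.5 N at full travel. An ear passes under a tooth only if the seat is pressed beyond 0.005 (aim at 0.008); it rises again when the cap is let go
- cap_grip (a point): middle of the white plastic cap's grip bar, half-way up the bar, on the cap's axis; z up. The bar stands on the cap's disc along the cap's y: 18 mm thick (x), 64 mm long (y), 36 mm tall. This point is 27.5 mm above the cap's underside and 18 mm above the disc's top. About 120 g
- cap_ear (a point): centre of the cap's ear at -90 degrees, 55 mm from its axis, 3 mm above its underside. Cap: disc 103 mm across, 9.5 mm thick; ears at -90, 30, 150 degrees in its own frame, 18 mm wide, 6 mm thick, out to 59 mm. Turned 60 degrees (+-25) counter-clockwise from locked, the ears stand between the hooks and the cap lifts out or goes in, with 2.5 mm play, resting 1 mm higher than locked
- trivet: fixed round cork trivet, 130 mm across, 3 mm thick; origin at the centre of its underside
- rest: fixed dark steel plate, 130 mm (its x) by 80 mm (its y), 2 mm thick, the scraper's place; origin at the centre of its underside
- scraper_mid (a point): the dark wooden scraper, standing on its block, its point half-way up (34 mm above its underside), z up. Block 94 mm (x) by 40 mm (y), 22 mm tall; on it a grip 52 mm (x) by 18 mm thick (y), from 22 to 68 mm above the underside. Sweep with the broad faces (y). 150 g
- shell0: a half nut shell, brown dome 22 mm across, 11.5 mm tall, 12 g, starting flat side down on the trough's floor at least 35 mm from the chute hole; origin at the centre of its flat side. May be absent
- shell1: a half nut shell, brown dome 22 mm across, 11.5 mm tall, 12 g, starting flat side down on the trough's floor at least 35 mm from the chute hole; origin at the centre of its flat side. May be absent
- shell2: a half nut shell, brown dome 22 mm across, 11.5 mm tall, 12 g, starting flat side down on the trough's floor at least 35 mm from the chute hole; origin at the centre of its flat side. May be absent
- shell3: a half nut shell, brown dome 22 mm across, 11.5 mm tall, 12 g, starting flat side down on the trough's floor at least 35 mm from the chute hole; origin at the centre of its flat side. May be absent
- shell4: a half nut shell, brown dome 22 mm across, 11.5 mm tall, 12 g, starting flat side down on the trough's floor at least 35 mm from the chute hole; origin at the centre of its flat side. May be absent
- shell5: a half nut shell, brown dome 22 mm across, 11.5 mm tall, 12 g, starting flat side down on the trough's floor at least 35 mm from the chute hole; origin at the centre of its flat side. May be absent
- salt: glass salt shaker with a steel top, 29 mm wide, 60 mm tall; bystander, leave where it is; origin at the centre of its underside
- mug: white mug, 80 mm wide, 85 mm tall; bystander, leave where it is; origin at the centre of its underside
- jar: closed glass jar, 64 mm wide, 100 mm tall; bystander, leave where it is; origin at the centre of its underside
- bowl: blue bowl, 140 mm wide, 55 mm tall; bystander, leave where it is; origin at the centre of its underside
- bottle: small green glass bottle, 56 mm wide, 125 mm tall; bystander, leave where it is; origin at the centre of its underside
- can: tin can, 66 mm wide, 85 mm tall; bystander, leave where it is; origin at the centre of its underside
There are look-alikes about, which are no part of the job. Of the things shaped like the part that bears scraper_mid, the dark wooden one is meant. Several things look just like the rest: the one meant starts farthest from the robot's base.

How it is judged:
On the way, in this order (a step that is already met when the one before it is completed fails the run):
1. the cap is pressed down on its sprung seat, past the ratchet teeth (value of joint seat above 0.005 m), for 0.1 s.
2. the cap lies flat on the cork trivet (horizontal distance between cap_grip and trivet below 0.04 m and height (world z) of cap_grip below 0.036 m and angle between cap_grip's own z axis and vertical below 0.1 rad), for 0.2 s.
3. every shell is in the chute's tub, the scraper still in hand or on the trough (z of each of shell0, shell1, shell2, shell3, shell4, shell5 in the frame of station below 0.05 m and horizontal distance between each of shell0, shell1, shell2, shell3, shell4, shell5 and chute below 0.085 m and height (world z) of scraper_mid above 0.09 m), for 0.2 s.
At the end, for the whole second after the job is handed in: Every shell is in the tub under the chute; the cap sits level in the chute, let up, with its ears under the hooks (within 6 mm of the locked place); the scraper stands upright on its rest, its middle within 40 mm of the rest's middle (z of each of shell0, shell1, shell2, shell3, shell4, shell5 in the frame of station below 0.05 m and horizontal distance between each of shell0, shell1, shell2, shell3, shell4, shell5 and chute below 0.085 m and (distance between cap_ear and hook0 below 0.006 m or distance between cap_ear and hook1 below 0.006 m or distance between cap_ear and hook2 below 0.006 m) and horizontal distance between cap_grip and chute below 0.006 m and angle between cap_grip's own z axis and vertical below 0.08 rad and value of joint seat below 0.003 m and horizontal distance between scraper_mid and rest below 0.04 m and height (world z) of scraper_mid below 0.042 m and angle between scraper_mid's own z axis and vertical below 0.12 rad); the robot touches nothing.
It fails at once if a shell is touched by the gripper's fingers (contact force between any of shell0, shell1, shell2, shell3, shell4, shell5 and the fingers above 0.5 N).
It fails at once if a bystander is moved by more than 30 mm or tipped over (distance of any of salt, mug, jar, bowl, bottle, can from where it was at the start of the episode above 0.03 m or angle between any of salt, mug, jar, bowl, bottle, can's own z axis and vertical above 0.5 rad).
Of shell0, shell1, shell2, shell3, shell4, shell5 only 3 to 6 are there at a start; the rules pass over those that are not, and their reading is None.
At some moment in a run one of shell0, shell1, shell2, shell3, shell4, shell5, scraper may be knocked a few centimetres aside while the robot is not near it.
Once in a run the grip may slacken for a moment while it holds something.
It also fails if it takes over 184 s, if anything falls off the work surface, if the arm or the gripper's body presses on something with over 40 N, if the wrist force passes 120 N, or if a joint passes its speed limit or range.

## Working session

There is one attempt and no reset: what is moved stays moved. The work goes in short steps, Python scripts to look and compute and a tool call to move; the robot and the scene stay as the last step left them, time stands still between calls to the robot, and variables do not carry over. Pictures are saved under pics/ and viewed, at most 14 in all, crops included, and the job is handed in when it is done.

Besides the shell and the picture viewer there is one more tool, called as name([rows], argument=value, ...), one row to a line, values as JSON. move_arm: Moves the arm, as the interface text tells. Its arguments: {"type":"object","properties":{"targets":{"type":"array","items":{"type":"object","properties":{"slide":{"type":"array","items":{"type":"number"}},"angular":{"type":"array","items":{"type":"number"}},"hand":{"type":"number"}}}},"grip_force":{"type":"number"}},"required":["targets"]}

```bash
mkdir -p pics; ls; cat > h.py <<'E'
import numpy as np, cv2
from plant import telemetry, optics, robot
from scipy.spatial.transform import Rotation as R
def cal(n):
    c=optics.get_calibration(n); return np.array(c["camera_matrix"]),np.array(c["camera_from_world"])
def cloud(n,d):
    K,T=cal(n); v,u=np.mgrid[:400,:640]; 
    p=np.stack([(u-K[0,2])/K[0,0]*d,(v-K[1,2])/K[1,1]*d,d],-1)
    Ti=np.linalg.inv(T); return p@Ti[:3,:3].T+Ti[:3,3]
def ray(n,u,v,z):
    K,T=cal(n); Ti=np.linalg.inv(T); r=Ti[:3,:3]@np.array([(u-K[0,2])/K[0,0],(v-K[1,2])/K[1,1],1]); o=Ti[:3,3]
    return o+r*(z-o[2])/r[2]
def proj(n,p):
    K,T=cal(n); q=K@(T[:3,:3]@np.array(p)+T[:3,3]); return q[:2]/q[2]
def grab(n,name=None):
    im,d=optics.grab_frame(n)
    if name: cv2.imwrite(f"pics/{name}.png",im[:,:,::-1])
    return im,d
E
python3 - <<'E'
from h import *
for n in("top","side"):
    im,d=grab(n,n+"0"); np.savez(n+"0.npz",im=im,d=d); K,T=cal(n); print(n,K.tolist(),np.linalg.inv(T).round(3).tolist())
print(telemetry.get_obs())
E
```

```text
pics
top [[487.3474535469843, 0.0, 322.3682237177462], [0.0, 487.3474535469843, 200.42679535618151], [0.0, 0.0, 1.0]] [[0.004, -0.983, 0.182, 0.297], [-1.0, 0.001, 0.026, 0.015], [-0.025, -0.182, -0.983, 1.53], [0.0, 0.0, 0.0, 1.0]]
side [[419.0778093964149, 0.0, 315.8981415274016], [0.0, 419.0778093964149, 194.14330668990914], [0.0, 0.0, 1.0]] [[-0.953, -0.193, 0.231, 0.3], [-0.301, 0.644, -0.703, 0.768], [-0.013, -0.74, -0.672, 0.802], [0.0, 0.0, 0.0, 1.0]]
{'time': 0.1, 'joints': array([ 1.06940566e+00,  3.51167187e-01,  1.65233115e+00, -1.04664039e-05,
        1.13908483e+00, -8.46210719e-02]), 'joint_velocities': array([ 0.00054046,  0.00096958, -0.00158613, -0.00095074,  0.00098977,
        0.00010453]), 'tau': array([ 9.94827569e-04, -4.98029101e+01, -2.85708117e+01,  6.99529471e-02,
        2.38887768e-02, -8.36615368e-05]), 'tool_pos': array([0.2224933 , 0.50266791, 0.21817457]), 'ee_rot': array([ 2.06877742e-01,  9.78366677e-01, -4.75520578e-04, -1.38495940e-04]), 'wrist_force': array([ 0.63906315, -0.28651325, -0.22700942]), 'wrist_torque': array([ 0.04222593, -0.00996773, -0.04173333]), 'grip_force': 0.0, 'grip_width': 1.0007841573074951}
```

View pics/top0.png

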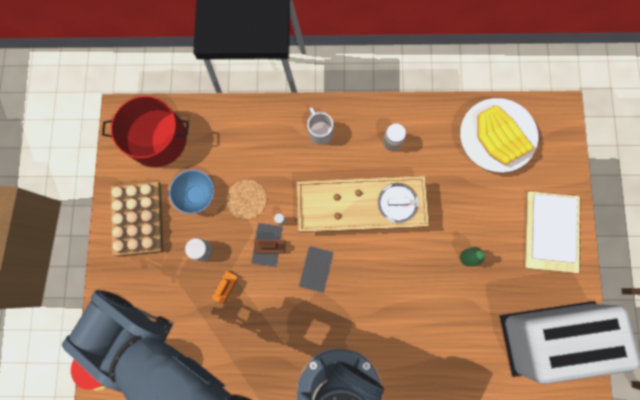

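View pics/side0.png

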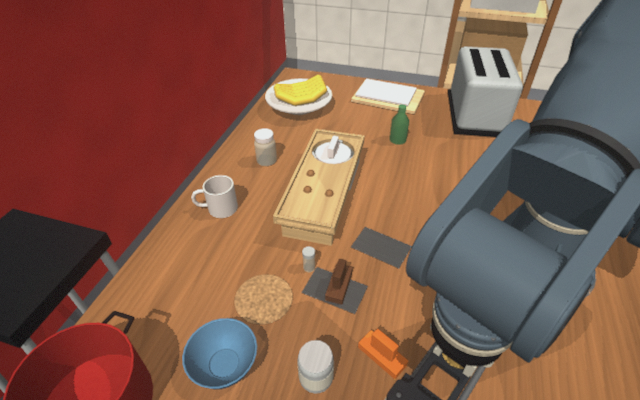

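```bash
python3 - <<'E'
from h import *
z=np.load("top0.npz"); im,d=z["im"],z["d"]; P=cloud("top",d)
c=cv2.resize(im[165:315,200:440],None,fx=3.3,fy=3.3,interpolation=cv2.INTER_CUBIC); cv2.imwrite("pics/crop1.png",c[:,:,::-1])
hsv=cv2.cvtColor(im,cv2.COLOR_RGB2HSV)
def blobs(name,m,z,roi,amin=15):
    mm=np.zeros(m.shape,np.uint8); a,b,c_,e=roi; mm[b:e,a:c_]=m[b:e,a:c_]*255
    for k in cv2.findContours(mm,cv2.RETR_EXTERNAL,cv2.CHAIN_APPROX_NONE)[0]:
        A=cv2.contourArea(k)
        if A<amin: continue
        w=np.array([ray("top",u,v,z)[:2] for u,v in k[:,0]]).astype(np.float32)
        r=cv2.minAreaRect(w); b_=cv2.boxPoints(r)
        e1=b_[1]-b_[0]; e2=b_[2]-b_[1]; L=e1 if np.hypot(*e1)>np.hypot(*e2) else e2
        print(name,A,k[:,0].mean(0).round(),"c",np.round(r[0],4),"size",np.round(r[1],3),"long dir deg",np.degrees(np.arctan2(L[1],L[0])).round(1))
H,S,V=[hsv[...,i].astype(int) for i in range(3)]
blobs("station>70mm",(P[...,2]>.07)&(P[...,2]<.3)|False,.09,(290,165,440,240),500)
blobs("rest",(S<60)&(V<120)&(V>50),.002,(240,215,345,300),200)
blobs("scr",(V<115)&(S>100),.045,(245,225,300,265),20)
blobs("shell",(V<165)&(S>90),.088,(303,183,378,225),8)
blobs("white",(S<40)&(V>215),.1,(375,180,425,225),8)
blobs("trivet",(P[...,2]<.02)&(H>8)&(H<20)&(S<140)&(V>120),.003,(222,175,272,225),200)
for u,v in((246,199),(316,268),(255,255),(337,205),(398,203),(279,218),(270,246),(267,240)): print((u,v),P[v,u].round(3),hsv[v,u])
E
```

```text
station>70mm 6362.0 [362. 204.] c [ 0.5541 -0.0651] size [0.155 0.386] long dir deg -87.6
rest 232.5 [265. 259.] c [0.394  0.2355] size [0.078 0.035] long dir deg 87.4
rest 921.0 [316. 269.] c [0.3646 0.0737] size [0.076 0.125] long dir deg -13.6
rest 311.0 [268. 232.] c [0.4774 0.2243] size [0.075 0.05 ] long dir deg 82.9
scr 227.0 [272. 245.] c [0.4339 0.2072] size [0.082 0.032] long dir deg 87.1
shell 11.5 [339. 216.] c [0.5172 0.0027] size [0.012 0.012] long dir deg -0.1
shell 9.0 [359. 193.] c [ 0.5863 -0.0591] size [0.01  0.014] long dir deg -33.5
white 720.0 [397. 204.] c [ 0.5558 -0.1711] size [0.097 0.098] long dir deg -75.9
trivet 1288.5 [246. 199.] c [0.5866 0.2988] size [0.13  0.133] long dir deg -44.0
(246, 199) [0.585 0.299 0.006] [ 15 120 204]
(316, 268) [0.367 0.074 0.003] [120   8  96]
(255, 255) [0.406 0.265 0.005] [120   8  97]
(337, 205) [0.552 0.009 0.08 ] [ 25  84 231]
(398, 203) [ 0.552 -0.171  0.114] [115   7 222]
(279, 218) [0.515 0.185 0.064] [110   3 221]
(270, 246) [0.428 0.209 0.074] [ 10 137 104]
(267, 240) [0.452 0.226 0.024] [  9 108 111]
```

View pics/crop1.png

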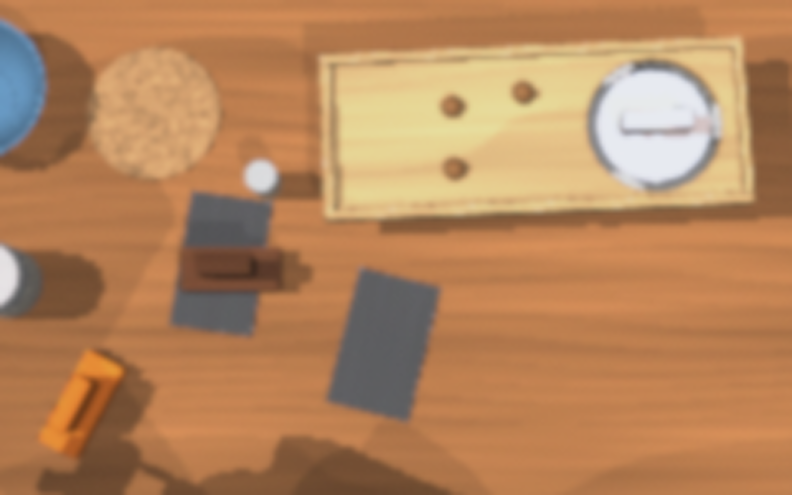

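```bash
cat >> h.py <<'E'
def yawnow(o):
    M=R.from_quat(o["ee_rot"]).as_matrix(); return np.degrees(np.arctan2(M[1,1],M[0,1]))
def plan(wps,step=.0625,rot=10.5,hand=None):
    "wps: (x,y,z,yaw of tool y in deg, step or None); prints rows of slide/angular"
    o=telemetry.get_obs(); M=R.from_quat(o["ee_rot"]).as_matrix(); p=o["tool_pos"].copy(); yaw=yawnow(o)
    print("at",p.round(4),"yaw",yaw.round(2),"tilt",M[:2,2].round(4))
    i=0
    for w in wps:
        t=np.array(w[:3],float); s=w[4] if len(w)>4 else step; y1=yaw if w[3] is None else w[3]; dy=(y1-yaw+180)%360-180
        n=max(1,int(np.ceil(np.linalg.norm(t-p)/s-1e-6)),int(np.ceil(abs(dy)/rot-1e-6)))
        for k in range(n):
            a=np.radians(yaw); Y=np.array([np.cos(a),np.sin(a),0]); Z=np.array([0,0,-1.]); X=np.cross(Y,Z)
            d=(t-p)/(n-k); da=(y1-yaw)/(n-k) if k else dy/n
            s_=np.round(np.array([d@X,d@Y,d@Z])/.25,3); r=np.round(-da/90,3)
            p=p+.25*(s_[0]*X+s_[1]*Y+s_[2]*Z); yaw=yaw-90*r; y1=y1 if k else yaw+dy*(n-1)/n
            i+=1; print(i,s_.tolist(),r)
E
python3 - <<'E'
from h import *
z=np.load("top0.npz"); im=z["im"]; hsv=cv2.cvtColor(im,cv2.COLOR_RGB2HSV); H,S,V=[hsv[...,i].astype(int) for i in range(3)]
m=np.zeros(S.shape,np.uint8); m[180:225,375:425]=((S<40)&(V>185))[180:225,375:425]*255
k=max(cv2.findContours(m,cv2.RETR_EXTERNAL,cv2.CHAIN_APPROX_NONE)[0],key=cv2.contourArea)
w=np.array([ray("top",*q,.0745)[:2] for q in k[:,0]]).astype(np.float32)
print("cap",cv2.minEnclosingCircle(w),cv2.fitEllipse(w))
c=[(221/3.3+200,263.5/3.3+165)]; print("rest",ray("top",*c[0],.002))
for q in((190,191),(272,203),(252,335),(171,325)): print(ray("top",q[0]/3.3+200,q[1]/3.3+165,.002)[:2].round(4))
print("station corners")
for q in((319,55),(742,38),(754,200),(326,217)): print(ray("top",q[0]/3.3+200,q[1]/3.3+165,.09)[:2].round(4))
print("shells")
for q in((453,106),(524,93),(456,168)): print(ray("top",q[0]/3.3+200,q[1]/3.3+165,.086)[:2].round(4))
plan([(.557,-.173,.17,2.4)])
E
```

```text
cap ((0.5608760714530945, -0.17538195848464966), 0.06101752817630768) ((0.560275137424469, -0.1747370809316635), (0.10706896334886551, 0.1089329868555069), 10.646578788757324)
rest [0.4385671 0.2286334 0.002    ]
[0.5082 0.2603]
[0.4967 0.181 ]
[0.371  0.1976]
[0.3802 0.2747]
station corners
[0.6221 0.1307]
[ 0.6373 -0.2564]
[ 0.4881 -0.262 ]
[0.4725 0.1224]
shells
[0.575  0.0078]
[ 0.5871 -0.0571]
[0.5177 0.0051]
at [0.2225 0.5027 0.2182] yaw 66.12 tilt [-0.0005 -0.0009]
1 [-0.178, -0.148, 0.015] 0.054
2 [-0.19, -0.133, 0.015] 0.054
3 [-0.201, -0.116, 0.015] 0.055
4 [-0.21, -0.098, 0.015] 0.054
5 [-0.218, -0.08, 0.015] 0.055
6 [-0.224, -0.061, 0.015] 0.054
7 [-0.228, -0.042, 0.015] 0.055
8 [-0.231, -0.022, 0.015] 0.054
9 [-0.232, -0.003, 0.015] 0.055
10 [-0.231, 0.017, 0.014] 0.054
11 [-0.229, 0.037, 0.015] 0.055
12 [-0.225, 0.056, 0.014] 0.054
13 [-0.22, 0.076, 0.015] 0.055
```

move_arm([
  {"slide":[-0.178,-0.148,0.015],"angular":[0,0,0.054],"hand":1},
  {"slide":[-0.19,-0.133,0.015],"angular":[0,0,0.054],"hand":0.1},
  {"slide":[-0.201,-0.116,0.015],"angular":[0,0,0.055],"hand":0.1},
  {"slide":[-0.21,-0.098,0.015],"angular":[0,0,0.054],"hand":0.1},
  {"slide":[-0.218,-0.08,0.015],"angular":[0,0,0.055],"hand":0.1},
  {"slide":[-0.224,-0.061,0.015],"angular":[0,0,0.054],"hand":0.1},
  {"slide":[-0.228,-0.042,0.015],"angular":[0,0,0.055],"hand":0.1},
  {"slide":[-0.231,-0.022,0.015],"angular":[0,0,0.054],"hand":0.1},
])

```text
time: 1.1
tool_pos: [0.4292, 0.0855, 0.1885]
ee_rot: [0.524, 0.852, 0.0, 0.0]
wrist_force: [0.7, 0.8, 0.6]
grip_width: 0.546
grip_force: 0.0
```

move_arm([
  {"slide":[-0.232,-0.003,0.015],"angular":[0,0,0.055],"hand":0.1},
  {"slide":[-0.231,0.017,0.014],"angular":[0,0,0.054],"hand":0.1},
  {"slide":[-0.229,0.037,0.015],"angular":[0,0,0.055],"hand":0.1},
  {"slide":[-0.225,0.056,0.014],"angular":[0,0,0.054],"hand":0.1},
  {"slide":[-0.22,0.076,0.015],"angular":[0,0,0.055],"hand":0.1},
  {"slide":[0,0,0],"angular":[0,0,0],"hand":0.1},
])

```text
time: 1.85
tool_pos: [0.5577, -0.1757, 0.1694]
ee_rot: [0.694, 0.72, -0.0, -0.0]
wrist_force: [-0.3, 0.7, -0.0]
grip_width: 0.549
grip_force: 0.0
```

```bash
python3 - <<'E'
from h import *
print(telemetry.get_obs()["grip_width"])
im,d=grab("side","s1"); c=cv2.resize(im[110:250,260:400],None,fx=4,fy=4,interpolation=cv2.INTER_CUBIC); cv2.imwrite("pics/s1c.png",c[:,:,::-1])
plan([(.5597,-.1755,.13,2.3),(.5597,-.1755,.0785,2.3,.02)])
E
```

```text
0.5490492217612221
at [ 0.557  -0.1738  0.1695] yaw 2.29 tilt [-0.0013  0.0006]
1 [-0.007, 0.011, 0.158] -0.0
2 [-0.0, -0.0, 0.069] -0.0
3 [-0.0, -0.0, 0.068] -0.0
4 [-0.0, -0.0, 0.069] -0.0
```

View pics/s1c.png

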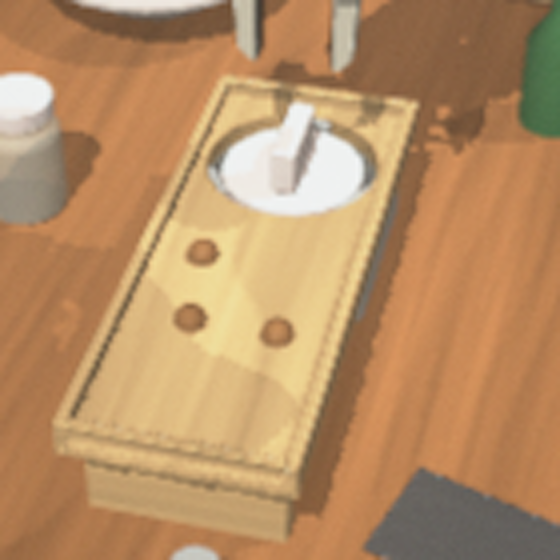

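move_arm([
  {"slide":[-0.007,0.011,0.158],"angular":[0,0,0],"hand":0.1},
  {"slide":[0,0,0.069],"angular":[0,0,0],"hand":0.1},
  {"slide":[0,0,0.068],"angular":[0,0,0],"hand":0.1},
  {"slide":[0,0,0.069],"angular":[0,0,0],"hand":0.1},
  {"slide":[0,0,0],"angular":[0,0,0],"hand":0.1},
  {"slide":[0,0,0],"angular":[0,0,0],"hand":-1},
  {"slide":[0,0,0],"angular":[0,0,0],"hand":-1},
  {"slide":[0,0,0],"angular":[0,0,0],"hand":-1},
], grip_force=35)

```text
time: 2.9
tool_pos: [0.5602, -0.1745, 0.0799]
ee_rot: [0.692, 0.722, 0.0, 0.0]
wrist_force: [-0.7, -0.6, 0.3]
grip_width: 0.281
grip_force: 0.0
```

move_arm([
  {"slide":[0,0,0],"angular":[0,0,0],"hand":-1},
  {"slide":[0,0,0],"angular":[0,0,0],"hand":-1},
  {"slide":[0,0,0.008],"angular":[0,0,0],"hand":-1},
  {"slide":[0,0,0.008],"angular":[0,0,0],"hand":-1},
])

```text
time: 3.4
tool_pos: [0.5601, -0.1744, 0.0755]
ee_rot: [0.692, 0.722, 0.0, 0.0]
wrist_force: [-1.9, 0.7, 5.9]
grip_width: 0.192
grip_force: 35.0
```

move_arm([
  {"slide":[0,0,0.008],"angular":[0,0,0],"hand":-1},
  {"slide":[0,0,0.004],"angular":[0,0,0],"hand":-1},
  {"slide":[0,0,0],"angular":[0,0,0],"hand":-1},
  {"slide":[0,0,0],"angular":[0,0,0],"hand":-1},
])

```text
time: 3.9
tool_pos: [0.5601, -0.1744, 0.0728]
ee_rot: [0.692, 0.722, 0.0, 0.0]
wrist_force: [-3.2, 0.5, 8.6]
grip_width: 0.19
grip_force: 35.0
```

move_arm([
  {"slide":[0,0,0.003],"angular":[0,0,0],"hand":-1},
  {"slide":[0,0,0],"angular":[0,0,-0.09],"hand":-1},
  {"slide":[0,0,0],"angular":[0,0,-0.1],"hand":-1},
  {"slide":[0,0,0],"angular":[0,0,-0.1],"hand":-1},
  {"slide":[0,0,0],"angular":[0,0,-0.1],"hand":-1},
  {"slide":[0,0,0],"angular":[0,0,-0.1],"hand":-1},
  {"slide":[0,0,0],"angular":[0,0,-0.1],"hand":-1},
  {"slide":[0,0,0],"angular":[0,0,-0.08],"hand":-1},
])

```text
time: 4.9
tool_pos: [0.5599, -0.1745, 0.0717]
ee_rot: [0.234, 0.972, -0.0, -0.0]
wrist_force: [-2.3, -2.8, 5.8]
grip_width: 0.218
grip_force: 35.8
```

move_arm([
  {"slide":[0,0,0],"angular":[0,0,0],"hand":-1},
  {"slide":[0,0,-0.02],"angular":[0,0,0],"hand":-1},
  {"slide":[0,0,-0.02],"angular":[0,0,0],"hand":-1},
  {"slide":[0,0,0],"angular":[0,0,0],"hand":-1},
])

```text
time: 5.4
tool_pos: [0.5592, -0.1747, 0.0817]
ee_rot: [0.237, 0.972, -0.0, -0.001]
wrist_force: [-6.1, -5.4, -0.0]
grip_width: 0.195
grip_force: 34.3
```

```bash
python3 - <<'E'
from h import *
o=telemetry.get_obs();print(yawnow(o),o["tool_pos"],o["wrist_force"],o["wrist_torque"])
a=grab("top")[0][180:230,370:430]; b=grab("side")[0][125:185,300:375]
a=cv2.resize(a,(480,400),interpolation=cv2.INTER_CUBIC);b=cv2.resize(b,(320,400),interpolation=cv2.INTER_CUBIC)[:, :320]
cv2.imwrite("pics/t2.png",np.hstack([a,b])[:,:,::-1])
E
```

```text
62.6364734922849 [ 0.55918813 -0.17468222  0.0816542 ] [-6.10424123 -5.37056141 -0.02348866] [-0.87630298  0.99568589 -0.13239074]
```

View pics/t2.png

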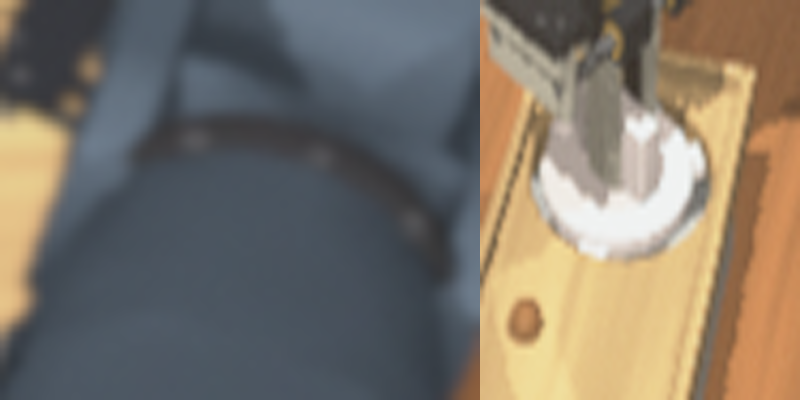

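move_arm([
  {"slide":[0,0,-0.02],"angular":[0,0,0],"hand":-1},
  {"slide":[0,0,-0.02],"angular":[0,0,0],"hand":-1},
  {"slide":[0,0,0],"angular":[0,0,0],"hand":-1},
])

```text
time: 5.88
tool_pos: [0.5605, -0.1743, 0.0922]
ee_rot: [0.236, 0.972, 0.0, 0.001]
wrist_force: [-0.1, -0.0, -1.9]
grip_width: 0.193
grip_force: 34.7
```

```bash
python3 - <<'E'
from h import *
plan([(.5605,-.1743,.15,None),(.5866,.2985,.15,None),(.5866,.2985,.04,None),(.5866,.2985,.0185,None,.011)])
E
```

```text
at [ 0.5605 -0.1743  0.0922] yaw 62.68 tilt [ 0.0015 -0.0002]
1 [0.0, -0.0, -0.231] -0.0
2 [0.097, 0.216, -0.0] -0.0
3 [0.097, 0.216, -0.0] -0.0
4 [0.097, 0.216, -0.0] -0.0
5 [0.097, 0.216, -0.0] -0.0
6 [0.097, 0.216, -0.0] -0.0
7 [0.097, 0.216, -0.0] -0.0
8 [0.097, 0.216, -0.0] -0.0
9 [0.096, 0.216, -0.0] -0.0
10 [0.0, 0.0, 0.22] -0.0
11 [0.0, 0.0, 0.22] -0.0
12 [0.0, 0.0, 0.043] -0.0
13 [0.0, 0.0, 0.043] -0.0
```

move_arm([
  {"slide":[0,0,-0.231],"angular":[0,0,0],"hand":-1},
  {"slide":[0.097,0.216,0],"angular":[0,0,0],"hand":-1},
  {"slide":[0.097,0.216,0],"angular":[0,0,0],"hand":-1},
  {"slide":[0.097,0.216,0],"angular":[0,0,0],"hand":-1},
  {"slide":[0.097,0.216,0],"angular":[0,0,0],"hand":-1},
  {"slide":[0.097,0.216,0],"angular":[0,0,0],"hand":-1},
  {"slide":[0.097,0.216,0],"angular":[0,0,0],"hand":-1},
  {"slide":[0.097,0.216,0],"angular":[0,0,0],"hand":-1},
])

```text
time: 6.88
tool_pos: [0.5825, 0.2417, 0.1495]
ee_rot: [0.236, 0.972, 0.0, 0.0]
wrist_force: [0.5, -1.3, -1.0]
grip_width: 0.187
grip_force: 34.7
```

move_arm([
  {"slide":[0.096,0.216,0],"angular":[0,0,0],"hand":-1},
  {"slide":[0,0,0.22],"angular":[0,0,0],"hand":-1},
  {"slide":[0,0,0.2],"angular":[0,0,0],"hand":-1},
  {"slide":[0,0,0],"angular":[0,0,0],"hand":-1},
  {"slide":[0,0,0.043],"angular":[0,0,0],"hand":-1},
  {"slide":[0,0,0.02],"angular":[0,0,0],"hand":-1},
  {"slide":[0,0,0.02],"angular":[0,0,0],"hand":-1},
  {"slide":[0,0,0],"angular":[0,0,0],"hand":-1},
])

```text
time: 7.88
tool_pos: [0.5861, 0.2984, 0.0239]
ee_rot: [0.236, 0.972, 0.0, 0.0]
wrist_force: [-0.7, 0.1, -1.0]
grip_width: 0.198
grip_force: 34.7
```

move_arm([
  {"slide":[0,0,0.012],"angular":[0,0,0],"hand":-1},
  {"slide":[0,0,0.006],"angular":[0,0,0],"hand":-1},
  {"slide":[0,0,0],"angular":[0,0,0],"hand":-1},
])

```text
time: 8.25
tool_pos: [0.5859, 0.2983, 0.0191]
ee_rot: [0.236, 0.972, -0.0, -0.0]
wrist_force: [-0.4, -0.7, -1.6]
grip_width: 0.19
grip_force: 34.7
```

move_arm([
  {"slide":[0,0,0.005],"angular":[0,0,0],"hand":-1},
  {"slide":[0,0,0],"angular":[0,0,0],"hand":-1},
])

```text
time: 8.5
tool_pos: [0.5859, 0.2984, 0.0178]
ee_rot: [0.236, 0.972, -0.0, -0.0]
wrist_force: [0.2, 0.5, -2.1]
grip_width: 0.192
grip_force: 34.7
```

move_arm([
  {"slide":[0,0,0.005],"angular":[0,0,0],"hand":-1},
  {"slide":[0,0,0.005],"angular":[0,0,0],"hand":-1},
  {"slide":[0,0,0],"angular":[0,0,0],"hand":-1},
])

```text
time: 8.88
tool_pos: [0.5859, 0.2983, 0.0152]
ee_rot: [0.236, 0.972, -0.0, -0.0]
wrist_force: [0.9, -0.0, -1.8]
grip_width: 0.192
grip_force: 34.7
```

move_arm([
  {"slide":[0,0,0.006],"angular":[0,0,0],"hand":-1},
  {"slide":[0,0,0.004],"angular":[0,0,0],"hand":-1},
  {"slide":[0,0,0],"angular":[0,0,0],"hand":-1},
])

```text
time: 9.25
tool_pos: [0.586, 0.2983, 0.013]
ee_rot: [0.236, 0.972, -0.0, 0.0]
wrist_force: [-0.5, 0.7, 0.7]
grip_width: 0.193
grip_force: 34.8
```

```bash
python3 - <<'E'
from h import *
b=grab("side")[0][210:350,180:370]
cv2.imwrite("pics/s3.png",cv2.resize(b,None,fx=4,fy=4,interpolation=cv2.INTER_CUBIC)[:,:,::-1])
E
```

```text
(no output)
```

View pics/s3.png

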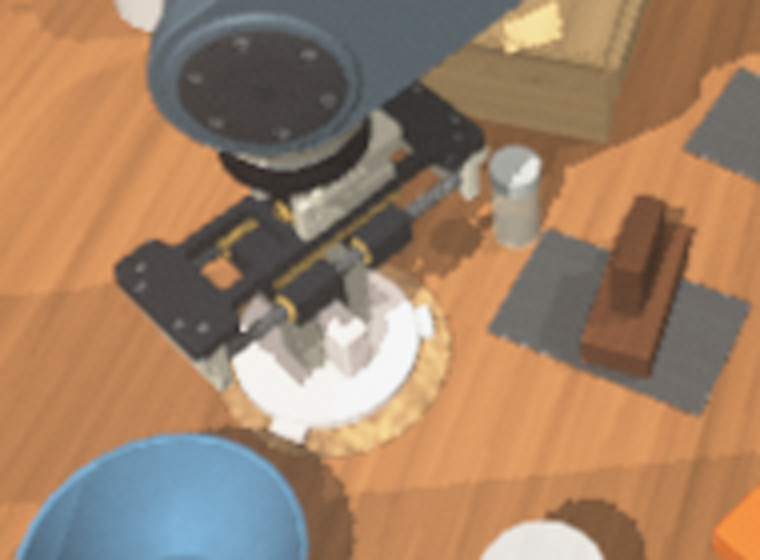

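```bash
python3 - <<'E'
from h import *
z=np.load("top0.npz"); P=cloud("top",z["d"])
for lo,hi in((.055,.08),(.012,.035)):
    m=np.zeros(P.shape[:2],bool); m[225:265,245:300]=1; m&=(P[...,2]>lo)&(P[...,2]<hi)
    r=cv2.minAreaRect(P[m][:,:2].astype(np.float32)); print(m.sum(),r)
print("grip ray",ray("top",228/3.3+200,265/3.3+165,.07))
for q in((183,248),(282,248),(280,291),(181,290)): print(ray("top",q[0]/3.3+200,q[1]/3.3+165,.024)[:2].round(4))
plan([(.586,.2983,.12,None),(.434,.212,.12,-3)])
E
```

```text
116 ((0.44700679183006287, 0.17956146597862244), (0.030998436734080315, 0.13333788514137268), 20.691713333129883)
266 ((0.45543354749679565, 0.19701316952705383), (0.08284212648868561, 0.13306966423988342), 0.12314774841070175)
grip ray [0.43091455 0.21270703 0.07      ]
[0.4511 0.2618]
[0.4512 0.1684]
[0.4109 0.1695]
[0.4116 0.2626]
at [0.586  0.2984 0.013 ] yaw 62.7 tilt [ 0.0001 -0.    ]
1 [-0.0, -0.0, -0.214] -0.0
2 [-0.0, -0.0, -0.214] -0.0
3 [0.055, -0.084, -0.0] 0.104
4 [0.04, -0.091, -0.0] 0.104
5 [0.025, -0.097, -0.0] 0.104
6 [0.009, -0.099, -0.0] 0.104
7 [-0.008, -0.1, -0.0] 0.105
8 [-0.024, -0.097, -0.0] 0.104
9 [-0.039, -0.092, -0.0] 0.105
```

move_arm([
  {"slide":[0,0,0],"angular":[0,0,0],"hand":0},
  {"slide":[0,0,0],"angular":[0,0,0],"hand":0},
  {"slide":[0,0,0],"angular":[0,0,0],"hand":0},
  {"slide":[0,0,-0.12],"angular":[0,0,0],"hand":0.1},
  {"slide":[0,0,-0.214],"angular":[0,0,0],"hand":0.1},
  {"slide":[0,0,-0.11],"angular":[0,0,0],"hand":0.1},
])

```text
time: 10.05
tool_pos: [0.5868, 0.2988, 0.1268]
ee_rot: [0.236, 0.972, 0.001, 0.001]
wrist_force: [-0.1, 0.2, -0.6]
grip_width: 0.552
grip_force: 0.0
```

move_arm([
  {"slide":[0.055,-0.084,0],"angular":[0,0,0.104],"hand":0.1},
  {"slide":[0.04,-0.091,0],"angular":[0,0,0.104],"hand":0.1},
  {"slide":[0.025,-0.097,0],"angular":[0,0,0.104],"hand":0.1},
  {"slide":[0.009,-0.099,0],"angular":[0,0,0.104],"hand":0.1},
  {"slide":[-0.008,-0.1,0],"angular":[0,0,0.105],"hand":0.1},
  {"slide":[-0.024,-0.097,0],"angular":[0,0,0.104],"hand":0.1},
  {"slide":[-0.039,-0.092,0],"angular":[0,0,0.07],"hand":0.1},
  {"slide":[0,0,0],"angular":[0,0,0],"hand":0.1},
])

```text
time: 11.05
tool_pos: [0.4332, 0.2117, 0.1241]
ee_rot: [0.706, 0.708, -0.0, -0.0]
wrist_force: [-0.4, 0.2, -0.6]
grip_width: 0.547
grip_force: 0.0
```

```bash
python3 - <<'E'
from h import *
plan([(.431,.215,.08,0.2),(.431,.215,.033,0.2,.025)])
a=grab("top")[0][170:270,220:320]; b=grab("side")[0][220:320,230:380]
cv2.imwrite("pics/t4.png",cv2.resize(np.hstack([a,b]),None,fx=3.2,fy=3.2,interpolation=cv2.INTER_CUBIC)[:,:,::-1])
E
```

```text
at [0.4332 0.2117 0.1241] yaw 0.17 tilt [-0.0002 -0.0001]
1 [0.013, -0.009, 0.176] -0.0
2 [0.0, 0.0, 0.094] -0.0
3 [0.0, 0.0, 0.094] -0.0
```

View pics/t4.png

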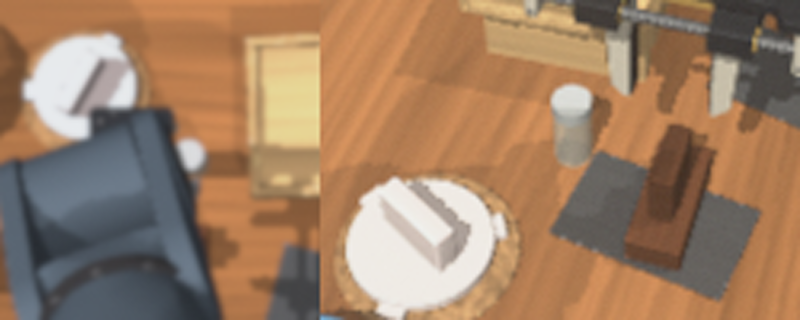

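move_arm([
  {"slide":[0.013,-0.009,0.176],"angular":[0,0,0],"hand":0.1},
  {"slide":[0,0,0.094],"angular":[0,0,0],"hand":0.1},
  {"slide":[0,0,0.094],"angular":[0,0,0],"hand":0.1},
  {"slide":[0,0,0],"angular":[0,0,0],"hand":0.1},
  {"slide":[0,0,0],"angular":[0,0,0],"hand":-1},
  {"slide":[0,0,0],"angular":[0,0,0],"hand":-1},
  {"slide":[0,0,0],"angular":[0,0,0],"hand":-1},
  {"slide":[0,0,0],"angular":[0,0,0],"hand":-1},
], grip_force=45)

```text
time: 12.15
tool_pos: [0.4319, 0.2154, 0.0333]
ee_rot: [0.706, 0.708, 0.0, 0.0]
wrist_force: [1.7, 0.8, 1.7]
grip_width: 0.195
grip_force: 45.0
```

```bash
python3 - <<'E'
from h import *
o=telemetry.get_obs(); print(o["grip_width"],o["grip_force"])
c=np.array([.555,-.0663]);a=np.radians(2.3)
def st(x,y): return c+np.array([np.cos(a)*x-np.sin(a)*y,np.sin(a)*x+np.cos(a)*y])
q=st(0,.14); print(q)
plan([(.431,.215,.085,None),(.40,.16,.155,None),(*q,.155,-87.7),(*q,.13,-87.7)])
E
```

```text
0.19485420411910515 44.99807417392731
[0.54938155 0.07358722]
at [0.4319 0.2154 0.0333] yaw 0.15 tilt [0.0009 0.0003]
1 [-0.002, -0.004, -0.207] -0.0
2 [-0.11, -0.062, -0.14] -0.0
3 [-0.109, -0.062, -0.14] -0.0
4 [-0.039, 0.066, 0.0] 0.108
5 [-0.027, 0.072, 0.0] 0.108
6 [-0.014, 0.075, 0.0] 0.109
7 [-0.001, 0.077, 0.0] 0.108
8 [0.012, 0.076, 0.0] 0.109
9 [0.024, 0.073, 0.0] 0.108
10 [0.036, 0.067, 0.0] 0.109
11 [0.047, 0.06, 0.0] 0.108
12 [0.057, 0.052, 0.0] 0.109
13 [0.0, -0.0, 0.1] 0.0
```

move_arm([
  {"slide":[-0.002,-0.004,-0.207],"angular":[0,0,0],"hand":-1},
  {"slide":[-0.11,-0.062,-0.14],"angular":[0,0,0],"hand":-1},
  {"slide":[-0.109,-0.062,-0.14],"angular":[0,0,0],"hand":-1},
  {"slide":[-0.039,0.066,0],"angular":[0,0,0.108],"hand":-1},
  {"slide":[-0.027,0.072,0],"angular":[0,0,0.108],"hand":-1},
  {"slide":[-0.014,0.075,0],"angular":[0,0,0.109],"hand":-1},
  {"slide":[-0.001,0.077,0],"angular":[0,0,0.108],"hand":-1},
  {"slide":[0.012,0.076,0],"angular":[0,0,0.109],"hand":-1},
])

```text
time: 13.15
tool_pos: [0.4831, 0.1116, 0.1545]
ee_rot: [0.937, 0.351, -0.0, -0.0]
wrist_force: [0.0, 0.9, -1.6]
grip_width: 0.19
grip_force: 45.0
```

move_arm([
  {"slide":[0.024,0.073,0],"angular":[0,0,0.108],"hand":-1},
  {"slide":[0.036,0.067,0],"angular":[0,0,0.109],"hand":-1},
  {"slide":[0.047,0.06,0],"angular":[0,0,0.108],"hand":-1},
  {"slide":[0.057,0.052,0],"angular":[0,0,0.109],"hand":-1},
  {"slide":[0,0,0],"angular":[0,0,0],"hand":-1},
])

```text
time: 13.78
tool_pos: [0.5493, 0.073, 0.1543]
ee_rot: [1.0, 0.02, -0.0, 0.0]
wrist_force: [-0.4, 0.4, -2.3]
grip_width: 0.188
grip_force: 45.0
```

```bash
python3 - <<'E'
from h import *
b=grab("side")[0][120:270,250:400]
cv2.imwrite("pics/s5.png",cv2.resize(b,None,fx=4,fy=4,interpolation=cv2.INTER_CUBIC)[:,:,::-1])
c=np.array([.555,-.0663]);a=np.radians(2.3)
def st(x,y): return c+np.array([np.cos(a)*x-np.sin(a)*y,np.sin(a)*x+np.cos(a)*y])
q=st(0,.14); print(q)
plan([(*q,.13,-87.7),(*q,.1125,-87.7,.01),(*st(0,-.09),.1125,-87.7,.02)])
E
```

```text
[0.54938155 0.07358722]
at [0.5486 0.0734 0.1543] yaw -87.53 tilt [-0.0009  0.    ]
1 [0.003, -0.001, 0.097] 0.002
2 [0.0, 0.0, 0.035] -0.0
3 [0.0, 0.0, 0.035] -0.0
4 [0.0, 0.077, 0.0] -0.0
5 [0.0, 0.077, 0.0] -0.0
6 [0.0, 0.077, 0.0] -0.0
7 [0.0, 0.077, 0.0] -0.0
8 [0.0, 0.077, 0.0] -0.0
9 [0.0, 0.076, 0.0] -0.0
10 [0.0, 0.077, 0.0] -0.0
11 [0.0, 0.076, 0.0] -0.0
12 [0.0, 0.077, 0.0] -0.0
13 [0.0, 0.076, 0.0] -0.0
14 [0.0, 0.077, 0.0] -0.0
15 [0.001, 0.076, 0.0] -0.0
```

View pics/s5.png

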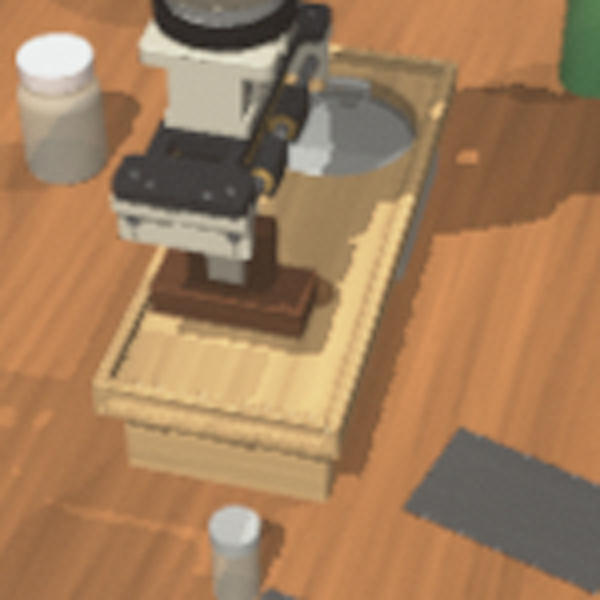

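move_arm([
  {"slide":[0.003,-0.001,0.097],"angular":[0,0,0.002],"hand":-1},
  {"slide":[0,0,0.035],"angular":[0,0,0],"hand":-1},
  {"slide":[0,0,0.033],"angular":[0,0,0],"hand":-1},
  {"slide":[0,0,0],"angular":[0,0,0],"hand":-1},
  {"slide":[0,0,0],"angular":[0,0,0],"hand":-1},
])

```text
time: 14.45
tool_pos: [0.55, 0.0738, 0.1139]
ee_rot: [1.0, 0.019, 0.0, -0.0]
wrist_force: [0.1, 0.5, -2.3]
grip_width: 0.187
grip_force: 45.0
```

move_arm([
  {"slide":[0,0,0.006],"angular":[0,0,0],"hand":-1},
  {"slide":[0,0.05,0],"angular":[0,0,0],"hand":-1},
  {"slide":[0,0.077,0],"angular":[0,0,0],"hand":-1},
  {"slide":[0,0.077,0],"angular":[0,0,0],"hand":-1},
  {"slide":[0,0.077,0],"angular":[0,0,0],"hand":-1},
  {"slide":[0,0.077,0],"angular":[0,0,0],"hand":-1},
  {"slide":[0,0.077,0],"angular":[0,0,0],"hand":-1},
  {"slide":[0,0.077,0],"angular":[0,0,0],"hand":-1},
])

```text
time: 15.45
tool_pos: [0.5545, -0.0555, 0.1119]
ee_rot: [1.0, 0.019, 0.0, 0.0]
wrist_force: [0.6, -0.6, -1.3]
grip_width: 0.19
grip_force: 45.0
```

move_arm([
  {"slide":[0,0.077,0],"angular":[0,0,0],"hand":-1},
  {"slide":[0,0.077,0],"angular":[0,0,0],"hand":-1},
  {"slide":[0,0.077,0],"angular":[0,0,0],"hand":-1},
  {"slide":[0,0.077,0],"angular":[0,0,0],"hand":-1},
  {"slide":[0,0.077,0],"angular":[0,0,0],"hand":-1},
  {"slide":[0,0.077,0],"angular":[0,0,0],"hand":-1},
  {"slide":[0,0,0],"angular":[0,0,0],"hand":-1},
])

```text
time: 16.32
tool_pos: [0.5588, -0.171, 0.1118]
ee_rot: [1.0, 0.018, 0.0, 0.0]
wrist_force: [-0.1, -0.5, -1.4]
grip_width: 0.19
grip_force: 45.0
```

move_arm([
  {"slide":[0,0,-0.2],"angular":[0,0,0],"hand":-1},
  {"slide":[0.1,-0.2,0],"angular":[0,0,0],"hand":-1},
  {"slide":[0,-0.24,0],"angular":[0,0,0],"hand":-1},
  {"slide":[0,-0.24,0],"angular":[0,0,0],"hand":-1},
  {"slide":[0,-0.24,0],"angular":[0,0,0],"hand":-1},
  {"slide":[0,0,0],"angular":[0,0,0],"hand":-1},
])

```text
time: 17.08
tool_pos: [0.5745, 0.0651, 0.1619]
ee_rot: [1.0, 0.021, -0.0, -0.0]
wrist_force: [-0.2, -0.8, -2.3]
grip_width: 0.191
grip_force: 45.0
```

```bash
python3 - <<'E'
from h import *
a=grab("top")[0][170:240,290:435]; b=grab("side")[0][110:250,250:390]
a=cv2.resize(a,(600,290),interpolation=cv2.INTER_CUBIC); b=cv2.resize(b[:60,40:130],(435,290),interpolation=cv2.INTER_CUBIC)
cv2.imwrite("pics/t6.png",np.vstack([a,np.hstack([b,np.zeros((290,165,3),np.uint8)])])[:,:,::-1])
E
```

```text
(no output)
```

View pics/t6.png

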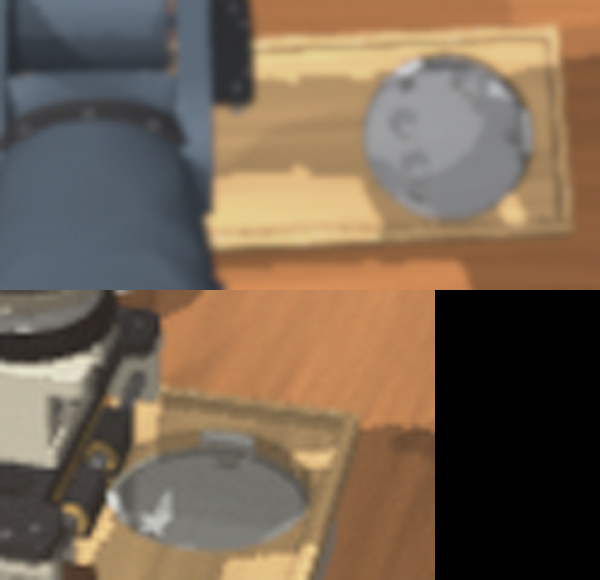

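```bash
python3 - <<'E'
from h import *
im,d=grab("top"); P=cloud("top",d); hsv=cv2.cvtColor(im,cv2.COLOR_RGB2HSV)
s=600/145
for q in((403,122),(412,158),(418,190),(450,140),(480,170),(403,140)):
    u,v=int(round(q[0]/s+290)),int(round(q[1]/s+170)); print(q,(u,v),P[v-1:v+2,u-1:u+2].mean((0,1)).round(4),im[v,u])
sub=P[180:225,376:424,2]; 
m=(sub>.004)&(sub<.06); print(np.unique((sub/.004).astype(int),return_counts=True))
E
```

```text
(403, 122) (387, 199) [ 0.5845 -0.1505  0.0046] [143 143 146]
(412, 158) (390, 208) [ 0.5551 -0.1591  0.0067] [133 134 137]
(418, 190) (391, 216) [ 0.5259 -0.1589  0.0307] [127 127 128]
(450, 140) (399, 204) [ 0.5682 -0.188   0.0051] [154 155 158]
(480, 170) (406, 211) [ 0.5459 -0.2096  0.004 ] [131 132 135]
(403, 140) (387, 204) [ 0.5683 -0.1501  0.0047] [155 155 157]
(array([ -1,   0,   1,   2,   3,   4,   6,   7,   8,  14,  15,  16,  17,
        18,  19,  20,  21,  22,  23,  24, 382]), array([  4, 432, 427, 159,  32,   1,   2,   2,   3,   6,  28,  60,  35,
       101, 369, 338, 114,  26,   9,   1,  11]))
```

move_arm([
  {"slide":[-0.2,-0.15,-0.1],"angular":[0,0,0],"hand":-1},
  {"slide":[-0.2,-0.15,-0.1],"angular":[0,0,0],"hand":-1},
  {"slide":[-0.2,-0.15,0],"angular":[0,0,0],"hand":-1},
  {"slide":[-0.2,-0.15,0],"angular":[0,0,0],"hand":-1},
  {"slide":[0,0,0],"angular":[0,0,0],"hand":-1},
])

```text
time: 17.85
tool_pos: [0.3749, 0.199, 0.2085]
ee_rot: [1.0, 0.019, -0.0, -0.0]
wrist_force: [0.1, -0.0, -2.1]
grip_width: 0.19
grip_force: 45.0
```

```bash
python3 - <<'E'
from h import *
im,d=grab("top"); a=im[170:240,290:435]; im2,d2=grab("side"); b=im2[120:250,260:390]
np.savez("t7.npz",im=im,d=d,im2=im2,d2=d2)
a=cv2.resize(a,(600,290),interpolation=cv2.INTER_CUBIC); b=cv2.resize(b,(290,290),interpolation=cv2.INTER_CUBIC)
e=cv2.resize(im[183:223,378:422],(310,290),interpolation=cv2.INTER_CUBIC); e=cv2.normalize(e,None,0,255,cv2.NORM_MINMAX)
cv2.imwrite("pics/t7.png",np.vstack([a,np.hstack([b,e])])[:,:,::-1])
E
```

```text
(no output)
```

View pics/t7.png

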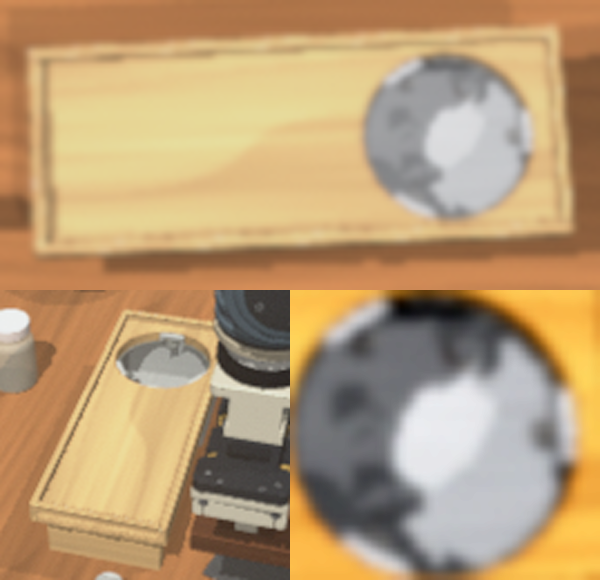

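```bash
python3 - <<'E'
from h import *
z=np.load("t7.npz"); im,d=z["im"],z["d"]; P=cloud("top",d); hsv=cv2.cvtColor(im,cv2.COLOR_RGB2HSV)
np.set_printoptions(linewidth=250)
print("z mm"); print((P[184:222:1,379:421:1,2]*1000).round().astype(int))
print("S"); print(hsv[184:222:2,379:421:1,1])
for n,i,a in(("top",im,np.load("top0.npz")["im"]),("side",z["im2"],np.load("side0.npz")["im"])):
    h=cv2.cvtColor(i,cv2.COLOR_RGB2HSV); df=(np.abs(i.astype(int)-a).sum(2)>60).astype(np.uint8)
    for k in cv2.findContours(df,cv2.RETR_EXTERNAL,cv2.CHAIN_APPROX_NONE)[0]:
        if cv2.contourArea(k)>12: 
            b=cv2.boundingRect(k); print(n,b,i[b[1]+b[3]//2,b[0]+b[2]//2])
E
```

```text
z mm
[[82 77 82 ... 78 85 84]
 [85 82 79 ... 81 80 84]
 [81 81 79 ... 78 83 75]
 ...
 [82 87 86 ... 81 77 78]
 [78 76 79 ... 80 75 73]
 [83 79 78 ... 84 83 79]]
S
[[101 101 101 101 101 102 101  97  90  75  57  42  36  40  49  39  27  21  23  22  25  29  39  53  69  82  93 103 106 106 104 102 102 101 102 102 101 101 101 101 101 103]
 [ 98  98  98  99  95  88  68  41  15   4   1   3   5   6   4   7   7   4   4   7   5   5   5   2   0   8  13  29  53  81 100 108 107 105 105 105 104 104 105 105 104 105]
 [ 97  96  94  79  49  21   6   1   4   3   3   3   5   5   5   5   5   5   5   5   6   6   4   6   5   5   5   4   2  10  29  57  88 104 106 103 102 101 101 101 102 102]
 [ 94  95  84  43   7   3   3   2   2   2   2   2   3   5   5   5   5   5   6   5   4   2   4   3   5   5   5   4   5   4   4   2  19  54  89 104 103 100  99  99  99 100]
 [ 95  79  38   5   3   5   3   3   3   3   3   5   5   6   5   5   5   5   5   5   3   4   2   2   2   3   5   5   6   5   5   5   4   3  23  61  94 102  97  95  95  94]
 [ 74  31   2   5   5   3   5   5   3   5   3   5   5   3   5   6   5   5   5   5 
[... 2559 characters left out ...]
]
top (334, 212, 9, 8) [226 190 133]
top (333, 193, 9, 8) [231 216 151]
top (355, 189, 9, 8) [231 212 148]
top (381, 186, 36, 36) [219 219 221]
top (227, 180, 39, 36) [131 124 125]
side (313, 392, 14, 8) [199 136  88]
side (359, 378, 19, 22) [183 126  79]
side (299, 343, 33, 32) [212 207 198]
side (240, 337, 41, 63) [189 131  85]
side (576, 320, 10, 12) [188 127  80]
side (238, 275, 52, 46) [203 188 179]
side (326, 258, 28, 46) [91 86 84]
side (539, 192, 16, 23) [67 75 78]
side (324, 189, 10, 8) [221 185 128]
side (303, 185, 10, 9) [237 213 146]
side (306, 169, 10, 8) [236 209 145]
side (554, 168, 86, 126) [47 52 55]
side (315, 136, 38, 28) [166 166 159]
side (345, 0, 295, 400) [190 129  80]
```

```bash
python3 - <<'E'
from h import *
import sys
np.set_printoptions(linewidth=300,threshold=sys.maxsize)
z=np.load("t7.npz"); im,d=z["im"],z["d"]; P=cloud("top",d)
Z=cv2.medianBlur(P[...,2].astype(np.float32),3)
print((Z[184:222,379:421]*1000).round().astype(int))
print(im[184:222:2,379:421,0])
print(ray("top",379,203,.005),ray("top",421,203,.005),ray("top",400,184,.005),ray("top",400,222,.005))
K,T=cal("side"); P2=cloud("side",z["d2"]); print((P2[136:164:2,315:354:2,2]*1000).round().astype(int))
E
```

```text
[[81 82 79 80 80 80 79 79 80 80 77 78 78 78 65 64 66 66 66 66 66 65 66 69 72 73 73 78 78 79 80 80 80 78 78 79 81 81 80 80 80 80]
 [81 81 82 80 80 79 79 80 80 77 75 75 73 64 29 29 30 31 35 31 30 30 58 63 66 66 69 70 71 77 80 80 80 79 78 79 79 79 79 80 81 82]
 [81 80 80 80 80 79 78 79 78 77 75 73 64 18 17 15 15 14 15 15 15  9  9  9 10 14 63 65 67 67 73 80 80 80 80 81 79 79 79 80 80 82]
 [80 79 80 80 78 77 77 78 78 77 72 71  6  9  9  7  5  4  4  4  6  8  8  5  6  6  7  9 59 64 67 73 79 80 80 81 79 79 80 80 80 82]
 [76 77 80 80 78 77 77 77 76 72 69  6  4  6  5  5  4  4  4  3  3  3  7  5  5  4  7  8  9 10 64 66 72 78 80 81 81 82 80 80 80 82]
 [78 78 80 80 78 77 76 73 67 68 65 65  2  2  2  4  4  4  4  3  4  5  7  5  5  5  5  5  4  4  6 65 66 72 78 81 81 82 80 80 80 81]
 [78 78 78 77 77 77 65 62 63 63 65  6  4  2  3  4  4  4  4  3  3  5  6  6  4  5  5  8  7  3  4  6 65 66 76 81 82 82 80 80 80 82]
 [84 78 74 70 66  6  5  6 62 62  9  4  3  2  3  4  4  5  4  4  5  6  6  5  3  5  5  5  2  2  4  4  4 66 67 76 80 82 81 80 80 80]
 [84 78 66  7  5  4  4  5  7  5  5  3  3  3  3  4  5  5  4  3  3  6 
[... 7667 characters left out ...]
64  56  61  52  64  66  70  76  79]
 [ 68  61  36  35  37  39  36  42  42  39  43  45  47  46  47  51  51  64  71  81]
 [ 41  26  27  25  29  28  31  31  33  34  34  37  36  39  39  42  41  46  63  76]
 [ 35  15  18  21  22  22  26  26  28  26  31  29  34  30  33  33  37  36  38  67]
 [ 27  10  10  11  13  15  16  19  19  21  18  24  27  27  27  23  26  27  29  68]
 [ 65   9   6   4   5   8   8   8  12  13  13  16  17  14  18  21  21  21  21  79]
 [ 78  65   8   5   5   7   6   2   3   8   3   5   8   7  11   8  12  78  80  79]
 [ 81   4   5   6   3   4   2   6   5   6   4   3   3   5   4  78  77  81  80  91]
 [ 78  81  81  81   4   6   4   5   5   4   7   5   5   2  74  80  81  81  81  91]]
```

```bash
python3 - <<'E'
from h import *
plan([(.4386,.2286,.12,-97.5),(.4386,.2286,.045,-97.5,.04),(.4386,.2286,.0335,-97.5,.012)])
E
```

```text
at [0.3776 0.198  0.2087] yaw -87.89 tilt [0.001  0.0002]
1 [0.124, -0.057, 0.177] 0.053
2 [0.119, -0.066, 0.178] 0.053
3 [0.0, -0.0, 0.15] 0.0
4 [0.0, -0.0, 0.15] 0.0
5 [0.0, -0.0, 0.046] 0.001
```

move_arm([
  {"slide":[0.124,-0.057,0.177],"angular":[0,0,0.053],"hand":-1},
  {"slide":[0.119,-0.066,0.178],"angular":[0,0,0.053],"hand":-1},
  {"slide":[0,0,0.15],"angular":[0,0,0],"hand":-1},
  {"slide":[0,0,0.13],"angular":[0,0,0],"hand":-1},
  {"slide":[0,0,0.02],"angular":[0,0,0],"hand":-1},
  {"slide":[0,0,0.02],"angular":[0,0,0],"hand":-1},
  {"slide":[0,0,0.01],"angular":[0,0,0],"hand":-1},
  {"slide":[0,0,0],"angular":[0,0,0],"hand":-1},
])

```text
time: 18.95
tool_pos: [0.4385, 0.2291, 0.0377]
ee_rot: [0.998, -0.065, 0.001, -0.0]
wrist_force: [0.1, 0.3, -1.1]
grip_width: 0.191
grip_force: 45.0
```

move_arm([
  {"slide":[0,0,0.008],"angular":[0,0,0],"hand":-1},
  {"slide":[0,0,0.006],"angular":[0,0,0],"hand":-1},
  {"slide":[0,0,0.004],"angular":[0,0,0],"hand":-1},
  {"slide":[0,0,0],"angular":[0,0,0],"hand":-1},
])

```text
time: 19.45
tool_pos: [0.4381, 0.2291, 0.0332]
ee_rot: [0.998, -0.065, 0.0, -0.0]
wrist_force: [-3.6, -1.8, 10.2]
grip_width: 0.189
grip_force: 45.0
```

```bash
python3 - <<'E'
from h import *
plan([(.4381,.2291,.16,None),(.585,.298,.16,62.6)])
E
```

```text
at [0.4381 0.2291 0.0332] yaw -97.4 tilt [0.0001 0.    ]
1 [0.0, -0.0, -0.169] -0.0
2 [0.0, -0.0, -0.169] -0.0
3 [0.0, -0.0, -0.169] -0.0
4 [0.034, -0.022, -0.0] -0.111
5 [0.037, -0.016, -0.0] -0.111
6 [0.04, -0.009, -0.0] -0.111
7 [0.041, -0.002, -0.0] -0.111
8 [0.04, 0.005, -0.0] -0.111
9 [0.039, 0.012, -0.0] -0.111
10 [0.036, 0.019, -0.0] -0.111
11 [0.032, 0.025, -0.0] -0.111
12 [0.027, 0.03, -0.0] -0.111
13 [0.022, 0.034, -0.0] -0.111
14 [0.015, 0.037, -0.0] -0.111
15 [0.009, 0.04, -0.0] -0.111
16 [0.002, 0.04, -0.0] -0.111
17 [-0.005, 0.04, -0.0] -0.112
18 [-0.012, 0.039, -0.0] -0.111
19 [-0.019, 0.036, -0.0] -0.112
```

move_arm([
  {"slide":[0,0,-0.003],"angular":[0,0,0],"hand":-1},
  {"slide":[0,0,0],"angular":[0,0,0],"hand":0},
  {"slide":[0,0,0],"angular":[0,0,0],"hand":0.1},
  {"slide":[0,0,0],"angular":[0,0,0],"hand":0.1},
  {"slide":[0,0,-0.1],"angular":[0,0,0],"hand":0.1},
  {"slide":[0,0,-0.2],"angular":[0,0,0],"hand":0.1},
  {"slide":[0,0,-0.2],"angular":[0,0,0],"hand":0.1},
])

```text
time: 20.32
tool_pos: [0.4378, 0.2289, 0.1596]
ee_rot: [0.998, -0.065, -0.0, 0.0]
wrist_force: [0.3, 0.1, -0.1]
grip_width: 0.552
grip_force: 0.0
```

move_arm([
  {"slide":[0.034,-0.022,0],"angular":[0,0,-0.111],"hand":0.1},
  {"slide":[0.037,-0.016,0],"angular":[0,0,-0.111],"hand":0.1},
  {"slide":[0.04,-0.009,0],"angular":[0,0,-0.111],"hand":0.1},
  {"slide":[0.041,-0.002,0],"angular":[0,0,-0.111],"hand":0.1},
  {"slide":[0.04,0.005,0],"angular":[0,0,-0.111],"hand":0.1},
  {"slide":[0.039,0.012,0],"angular":[0,0,-0.111],"hand":0.1},
  {"slide":[0.036,0.019,0],"angular":[0,0,-0.111],"hand":0.1},
  {"slide":[0.032,0.025,0],"angular":[0,0,-0.111],"hand":0.1},
])

```text
time: 21.32
tool_pos: [0.5118, 0.2639, 0.1582]
ee_rot: [0.805, 0.594, -0.0, -0.0]
wrist_force: [-0.1, 0.1, 0.1]
grip_width: 0.549
grip_force: 0.0
```

move_arm([
  {"slide":[0.027,0.03,0],"angular":[0,0,-0.111],"hand":0.1},
  {"slide":[0.022,0.034,0],"angular":[0,0,-0.111],"hand":0.1},
  {"slide":[0.015,0.037,0],"angular":[0,0,-0.111],"hand":0.1},
  {"slide":[0.009,0.04,0],"angular":[0,0,-0.111],"hand":0.1},
  {"slide":[0.002,0.04,0],"angular":[0,0,-0.111],"hand":0.1},
  {"slide":[-0.005,0.04,0],"angular":[0,0,-0.112],"hand":0.1},
  {"slide":[-0.012,0.039,0],"angular":[0,0,-0.111],"hand":0.1},
  {"slide":[-0.019,0.036,0],"angular":[0,0,-0.112],"hand":0.1},
])

```text
time: 22.32
tool_pos: [0.5851, 0.2981, 0.1581]
ee_rot: [0.234, 0.972, -0.0, -0.0]
wrist_force: [0.3, 0.5, 0.3]
grip_width: 0.552
grip_force: 0.0
```

```bash
python3 - <<'E'
from h import *
plan([(.586,.2983,.06,62.7),(.586,.2983,.0145,62.7,.025)])
im,d=grab("side"); b=im[200:330,200:370]
cv2.imwrite("pics/s8.png",cv2.resize(b,None,fx=4,fy=4,interpolation=cv2.INTER_CUBIC)[:,:,::-1])
E
```

```text
at [0.5851 0.2981 0.1581] yaw 62.94 tilt [-0.0003 -0.0001]
1 [-0.001, 0.001, 0.196] 0.001
2 [-0.002, 0.001, 0.196] 0.001
3 [0.0, 0.0, 0.091] 0.0
4 [0.0, 0.0, 0.091] 0.0
```

View pics/s8.png

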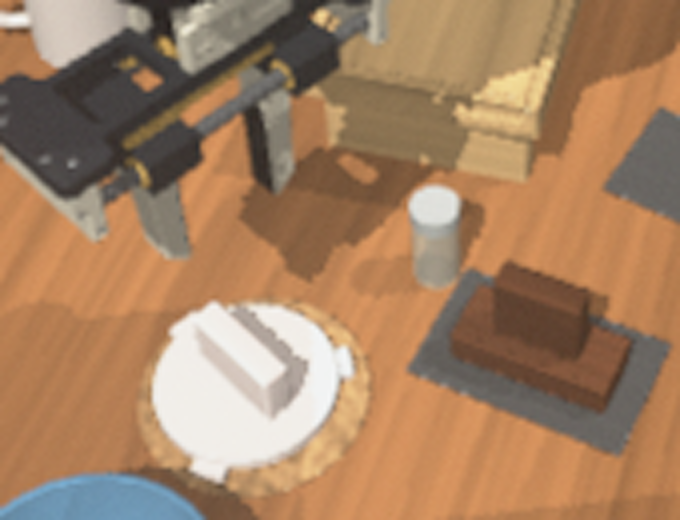

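move_arm([
  {"slide":[-0.001,0.001,0.196],"angular":[0,0,0.001],"hand":0.1},
  {"slide":[-0.002,0.001,0.196],"angular":[0,0,0.001],"hand":0.1},
  {"slide":[0,0,0.091],"angular":[0,0,0],"hand":0.1},
  {"slide":[0,0,0.088],"angular":[0,0,0],"hand":0.1},
  {"slide":[0,0,0],"angular":[0,0,0],"hand":0.1},
  {"slide":[0,0,0],"angular":[0,0,0],"hand":-1},
  {"slide":[0,0,0],"angular":[0,0,0],"hand":-1},
  {"slide":[0,0,0],"angular":[0,0,0],"hand":-1},
], grip_force=45)

```text
time: 23.38
tool_pos: [0.5859, 0.2982, 0.0159]
ee_rot: [0.238, 0.971, 0.0, 0.0]
wrist_force: [-0.7, 0.9, 0.4]
grip_width: 0.279
grip_force: 0.0
```

move_arm([
  {"slide":[0,0,0],"angular":[0,0,0],"hand":-1},
  {"slide":[0,0,0],"angular":[0,0,0],"hand":-1},
])

```text
time: 23.62
tool_pos: [0.5859, 0.2982, 0.0158]
ee_rot: [0.238, 0.971, 0.0, 0.0]
wrist_force: [-0.3, -0.1, 2.3]
grip_width: 0.189
grip_force: 45.0
```

```bash
python3 - <<'E'
from h import *
o=telemetry.get_obs();print(o["grip_width"],o["grip_force"],o["wrist_force"])
plan([(.586,.2983,.15,62.6),(.5602,-.1745,.15,62.3),(.5602,-.1745,.1,62.3)])
E
```

```text
0.18868040631581717 44.99187111854553 [-0.33723747 -0.10440602  2.32687125]
at [0.5859 0.2982 0.0158] yaw 62.43 tilt [0.0002 0.0001]
1 [-0.0, 0.0, -0.179] -0.001
2 [-0.0, 0.0, -0.179] -0.001
3 [-0.0, 0.001, -0.179] -0.0
4 [-0.097, -0.216, 0.0] 0.0
5 [-0.097, -0.216, 0.0] 0.0
6 [-0.097, -0.216, 0.0] 0.0
7 [-0.098, -0.216, 0.0] 0.001
8 [-0.098, -0.216, 0.0] 0.0
9 [-0.098, -0.215, 0.0] 0.001
10 [-0.098, -0.215, 0.0] 0.0
11 [-0.098, -0.216, 0.0] 0.001
12 [0.0, 0.0, 0.2] 0.0
```

move_arm([
  {"slide":[0,0,-0.1],"angular":[0,0,0],"hand":-1},
  {"slide":[0,0,-0.22],"angular":[0,0,0],"hand":-1},
  {"slide":[0,0.001,-0.217],"angular":[0,0,0],"hand":-1},
  {"slide":[-0.097,-0.216,0],"angular":[0,0,0],"hand":-1},
  {"slide":[-0.097,-0.216,0],"angular":[0,0,0],"hand":-1},
  {"slide":[-0.097,-0.216,0],"angular":[0,0,0],"hand":-1},
  {"slide":[-0.098,-0.216,0],"angular":[0,0,0],"hand":-1},
  {"slide":[-0.098,-0.216,0],"angular":[0,0,0.001],"hand":-1},
])

```text
time: 24.62
tool_pos: [0.5684, 0.0008, 0.1498]
ee_rot: [0.239, 0.971, -0.0, -0.0]
wrist_force: [1.3, 0.1, -1.0]
grip_width: 0.195
grip_force: 45.0
```

move_arm([
  {"slide":[-0.098,-0.215,0],"angular":[0,0,0],"hand":-1},
  {"slide":[-0.098,-0.215,0],"angular":[0,0,0],"hand":-1},
  {"slide":[-0.098,-0.216,0],"angular":[0,0,0],"hand":-1},
  {"slide":[0,0,0.16],"angular":[0,0,0],"hand":-1},
  {"slide":[0,0,0],"angular":[0,0,0],"hand":-1},
  {"slide":[0,0,0],"angular":[0,0,0],"hand":-1},
])

```text
time: 25.38
tool_pos: [0.5594, -0.1741, 0.1108]
ee_rot: [0.239, 0.971, -0.0, 0.0]
wrist_force: [0.8, -0.0, -1.0]
grip_width: 0.192
grip_force: 45.0
```

```bash
python3 - <<'E'
from h import *
o=telemetry.get_obs();print(o["grip_width"],o["wrist_force"])
plan([(.5602,-.1745,.095,62.3),(.5602,-.1745,.079,62.3,.006)])
im,d=grab("side"); b=im[110:200,280:400]
cv2.imwrite("pics/s9.png",cv2.resize(b,None,fx=5,fy=5,interpolation=cv2.INTER_CUBIC)[:,:,::-1])
E
```

```text
0.19162315536239685 [ 0.77946894 -0.01855514 -0.98041033]
at [ 0.5594 -0.1741  0.1108] yaw 62.39 tilt [ 0.0005 -0.0002]
1 [-0.004, -0.0, 0.063] 0.001
2 [0.0, -0.0, 0.021] -0.0
3 [0.0, -0.0, 0.022] -0.0
4 [0.0, -0.0, 0.021] -0.0
```

View pics/s9.png

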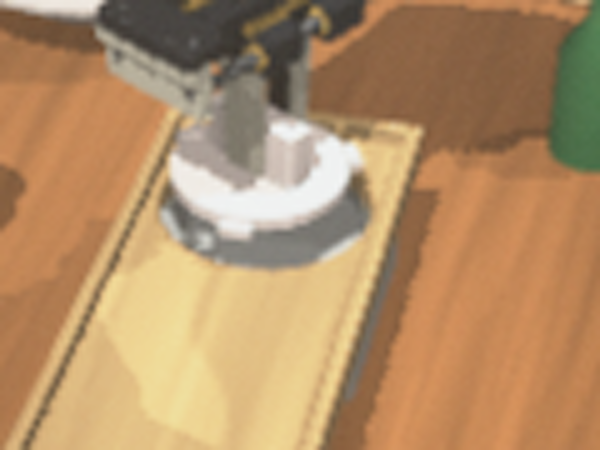

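Trough floor is clean and the cap hovers over the chute, its ears between the hooks. Lowering.

move_arm([
  {"slide":[-0.004,0,0.063],"angular":[0,0,0.001],"hand":-1},
  {"slide":[0,0,0.021],"angular":[0,0,0],"hand":-1},
  {"slide":[0,0,0.022],"angular":[0,0,0],"hand":-1},
  {"slide":[0,0,0.021],"angular":[0,0,0],"hand":-1},
  {"slide":[0,0,0],"angular":[0,0,0],"hand":-1},
  {"slide":[0,0,0],"angular":[0,0,0],"hand":-1},
])

```text
time: 26.18
tool_pos: [0.5589, -0.176, 0.0778]
ee_rot: [0.24, 0.971, -0.001, -0.001]
wrist_force: [-9.0, -8.8, 0.6]
grip_width: 0.189
grip_force: 51.5
```

move_arm([
  {"slide":[0.001,-0.006,0],"angular":[0,0,0],"hand":-1},
  {"slide":[0.001,-0.004,0],"angular":[0,0,0],"hand":-1},
  {"slide":[0,0,0],"angular":[0,0,0],"hand":-1},
])

```text
time: 26.55
tool_pos: [0.5584, -0.1763, 0.078]
ee_rot: [0.24, 0.971, 0.0, -0.0]
wrist_force: [0.4, 4.8, 1.9]
grip_width: 0.189
grip_force: 50.6
```

move_arm([
  {"slide":[0.001,0.002,0.01],"angular":[0,0,0],"hand":-1},
  {"slide":[0,0,0.01],"angular":[0,0,0],"hand":-1},
  {"slide":[0,0,0.01],"angular":[0,0,0],"hand":-1},
  {"slide":[0,0,0],"angular":[0,0,0],"hand":-1},
  {"slide":[0,0,0],"angular":[0,0,0],"hand":-1},
])

```text
time: 27.18
tool_pos: [0.5587, -0.1763, 0.072]
ee_rot: [0.24, 0.971, -0.0, 0.001]
wrist_force: [-7.9, 4.4, 16.8]
grip_width: 0.193
grip_force: 59.4
```

move_arm([
  {"slide":[0.003,0,0],"angular":[0,0,0],"hand":-1},
  {"slide":[0,0,0],"angular":[0,0,0],"hand":-1},
  {"slide":[0,0,0],"angular":[0,0,0],"hand":-1},
])

```text
time: 27.55
tool_pos: [0.5587, -0.1763, 0.0719]
ee_rot: [0.24, 0.971, -0.0, 0.001]
wrist_force: [-4.8, 2.9, 13.0]
grip_width: 0.19
grip_force: 59.3
```

move_arm([
  {"slide":[0,0,0],"angular":[0,0,0.09],"hand":-1},
  {"slide":[0,0,0],"angular":[0,0,0.1],"hand":-1},
  {"slide":[0,0,0],"angular":[0,0,0.1],"hand":-1},
  {"slide":[0,0,0],"angular":[0,0,0.1],"hand":-1},
  {"slide":[0,0,0],"angular":[0,0,0.1],"hand":-1},
  {"slide":[0,0,0],"angular":[0,0,0.1],"hand":-1},
  {"slide":[0,0,0],"angular":[0,0,0.08],"hand":-1},
  {"slide":[0,0,0],"angular":[0,0,0],"hand":-1},
])

```text
time: 28.55
tool_pos: [0.5599, -0.1737, 0.0723]
ee_rot: [0.695, 0.719, 0.002, 0.001]
wrist_force: [3.9, 21.0, 15.6]
grip_width: 0.22
grip_force: 63.0
```

```bash
python3 - <<'E'
from h import *
o=telemetry.get_obs();print(yawnow(o),o["tool_pos"],o["wrist_force"],o["wrist_torque"],o["grip_width"])
E
```

```text
1.9889143090838401 [ 0.55993493 -0.17372064  0.0723322 ] [ 3.9240518  20.9850655  15.62937941] [ 3.86837386 -1.39659361  1.4647038 ] 0.22006261362687618
```

move_arm([
  {"slide":[0.004,0,0.004],"angular":[0,0,0],"hand":-1},
  {"slide":[0.003,0,0],"angular":[0,0,0],"hand":-1},
  {"slide":[0,0,0],"angular":[0,0,0],"hand":-1},
])

```text
time: 28.92
tool_pos: [0.56, -0.1735, 0.0721]
ee_rot: [0.694, 0.72, 0.002, 0.002]
wrist_force: [-0.0, 11.3, 22.2]
grip_width: 0.215
grip_force: 63.3
```

```bash
python3 - <<'E'
from h import *
o=telemetry.get_obs();print(yawnow(o),o["tool_pos"],o["wrist_force"],o["wrist_torque"],o["grip_width"],o["ee_rot"])
im,d=grab("side"); b=im[120:180,300:380]
cv2.imwrite("pics/s10.png",cv2.resize(b,None,fx=7,fy=7,interpolation=cv2.INTER_CUBIC)[:,:,::-1])
E
```

```text
2.094588813609458 [ 0.56000152 -0.17349968  0.07214333] [-2.20279318e-02  1.12943888e+01  2.22022208e+01] [ 2.40812116 -0.6340688   1.36324789] 0.21499751404827774 [0.69406241 0.71990938 0.00172901 0.00220633]
```

View pics/s10.png

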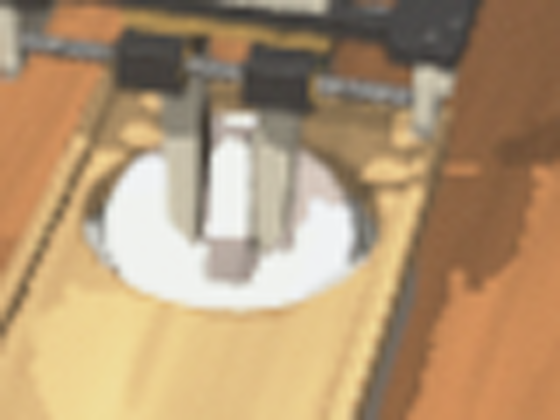

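move_arm([
  {"slide":[0,0,0],"angular":[0,0,-0.1],"hand":-1},
  {"slide":[0,0,0],"angular":[0,0,-0.1],"hand":-1},
  {"slide":[0,0,0],"angular":[0,0,0],"hand":-1},
])

```text
time: 29.35
tool_pos: [0.5596, -0.1734, 0.0716]
ee_rot: [0.573, 0.819, 0.002, 0.002]
wrist_force: [0.6, 12.2, 18.2]
grip_width: 0.19
grip_force: 49.5
```

```bash
cat > r.py <<'E'
from h import *
o=telemetry.get_obs();print(o["time"],yawnow(o).round(2),o["tool_pos"].round(4),o["wrist_force"].round(1),o["wrist_torque"].round(2),o["grip_width"].round(3),o["ee_rot"].round(4))
E
python3 r.py
```

```text
Traceback (most recent call last):
  File "r.py", line 2, in <module>
    o=telemetry.get_obs();print(o["time"],yawnow(o).round(2),o["tool_pos"].round(4),o["wrist_force"].round(1),o["wrist_torque"].round(2),o["grip_width"].round(3),o["ee_rot"].round(4))
                                                                                                                                         ^^^^^^^^^^^^^^^^^^^^^
AttributeError: 'float' object has no attribute 'round'
```

move_arm([
  {"slide":[0.007,0.003,0],"angular":[0,0,0],"hand":-1},
  {"slide":[0,0,0],"angular":[0,0,0],"hand":-1},
  {"slide":[0,0,0],"angular":[0,0,0],"hand":-1},
])

```text
time: 29.72
tool_pos: [0.5597, -0.1731, 0.0716]
ee_rot: [0.574, 0.819, 0.001, 0.003]
wrist_force: [-0.8, 1.1, 15.4]
grip_width: 0.193
grip_force: 49.9
```

```bash
sed -i 's/o\["grip_width"\].round(3)/round(float(o["grip_width"]),3)/' r.py; python3 r.py
```

```text
29.725 19.96 [ 0.5597 -0.1731  0.0716] [-0.8  1.1 15.4] [ 0.36 -0.43  0.16] 0.193 [5.739e-01 8.189e-01 7.000e-04 2.700e-03]
```

move_arm([
  {"slide":[0,0,0.002],"angular":[0,0,0.06],"hand":-1},
  {"slide":[0,0,0],"angular":[0,0,0.06],"hand":-1},
  {"slide":[0,0,0],"angular":[0,0,0.06],"hand":-1},
  {"slide":[0,0,0],"angular":[0,0,0],"hand":-1},
])

```text
time: 30.22
tool_pos: [0.5601, -0.1731, 0.0721]
ee_rot: [0.683, 0.73, 0.001, 0.003]
wrist_force: [-2.6, 3.3, 24.1]
grip_width: 0.215
grip_force: 64.7
```

```bash
python3 r.py
```

```text
30.225 3.84 [ 0.5601 -0.1731  0.0721] [-2.6  3.3 24.1] [ 0.6  -0.12  1.36] 0.215 [0.683  0.7304 0.001  0.0032]
```

move_arm([
  {"slide":[-0.004,0,-0.008],"angular":[0,0,-0.1],"hand":-1},
  {"slide":[-0.004,0,0],"angular":[0,0,-0.1],"hand":-1},
  {"slide":[-0.002,0,0],"angular":[0,0,-0.1],"hand":-1},
  {"slide":[0,-0.002,0],"angular":[0,0,-0.1],"hand":-1},
  {"slide":[0,-0.003,0],"angular":[0,0,-0.1],"hand":-1},
  {"slide":[0,-0.003,-0.01],"angular":[0,0,-0.1],"hand":-1},
  {"slide":[0,0,-0.01],"angular":[0,0,-0.05],"hand":-1},
  {"slide":[0,0,0],"angular":[0,0,0],"hand":-1},
])

```text
time: 31.22
tool_pos: [0.5565, -0.1759, 0.0753]
ee_rot: [0.24, 0.971, 0.0, -0.0]
wrist_force: [1.6, 1.8, -8.1]
grip_width: 0.191
grip_force: 48.7
```

```bash
python3 r.py
```

```text
31.225 62.21 [ 0.5565 -0.1759  0.0753] [ 1.6  1.8 -8.1] [ 0.1  -0.5  -0.06] 0.191 [ 2.401e-01  9.707e-01  1.000e-04 -2.000e-04]
```

move_arm([
  {"slide":[0,0,0],"angular":[0,0,0],"hand":0},
  {"slide":[0,0,0],"angular":[0,0,0],"hand":0},
  {"slide":[0,0,-0.05],"angular":[0,0,0],"hand":0.1},
  {"slide":[0,0,-0.25],"angular":[0,0,0],"hand":0.1},
  {"slide":[0.15,-0.1,-0.1],"angular":[0,0,0],"hand":0.1},
  {"slide":[0.15,0.2,0],"angular":[0,0,0],"hand":0.1},
  {"slide":[0,0.24,0],"angular":[0,0,0],"hand":0.1},
  {"slide":[0,0.24,0],"angular":[0,0,0],"hand":0.1},
])

```text
time: 32.22
tool_pos: [0.5585, -0.0115, 0.1777]
ee_rot: [0.24, 0.971, 0.0, 0.001]
wrist_force: [0.3, -0.8, 0.3]
grip_width: 0.548
grip_force: 0.0
```

```bash
python3 r.py;  python3 - <<'E'
from h import *
im,d=grab("top"); im2,d2=grab("side"); np.savez("t11.npz",im=im,d=d,im2=im2,d2=d2)
a=cv2.resize(im[178:230,370:434],None,fx=6,fy=6,interpolation=cv2.INTER_CUBIC);b=cv2.resize(im2[125:177,300:364],None,fx=6,fy=6,interpolation=cv2.INTER_CUBIC)
cv2.imwrite("pics/t11.png",np.hstack([a,b])[:,:,::-1])
E
```

```text
32.225 62.19 [ 0.5585 -0.0115  0.1777] [ 0.3 -0.8  0.3] [-0.   -0.02  0.06] 0.548 [2.403e-01 9.707e-01 1.000e-04 1.100e-03]
```

View pics/t11.png

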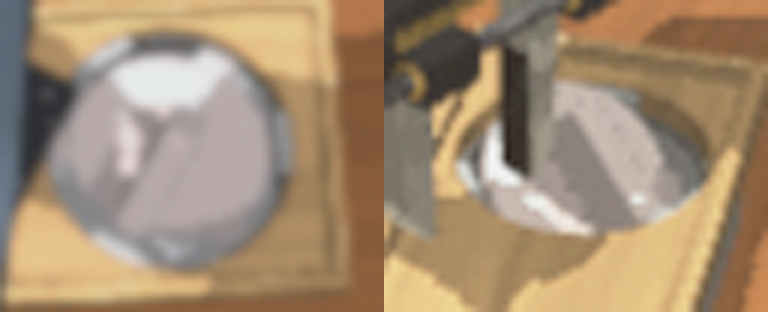

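```bash
cat > capfit.py <<'E'
from h import *
def fit(P,im,C=(.560,-.1764),zmax=.083):
    S=cv2.cvtColor(im,cv2.COLOR_RGB2HSV)
    r=np.hypot(P[...,0]-C[0],P[...,1]-C[1]); m=(r<.047)&(P[...,2]>.03)&(P[...,2]<.095)&(S[...,2]>130)
    q=P[m]; 
    best=None; rng=np.random.default_rng(0)
    for _ in range(400):
        t=q[rng.choice(len(q),3,False)]; n=np.cross(t[1]-t[0],t[2]-t[0]); l=np.linalg.norm(n)
        if l<1e-5: continue
        n/=l; n*=np.sign(n[2])
        if n[2]<.85: continue
        k=np.abs((q-t[0])@n)<.0025
        if best is None or k.sum()>best.sum(): best=k
    g=q[best]; A=np.c_[g[:,0]-C[0],g[:,1]-C[1],np.ones(len(g))]; s=np.linalg.lstsq(A,g[:,2],rcond=None)[0]
    print(len(q),best.sum(),"slope x,y",s[:2].round(3),"z at centre",s[2].round(4), "rms",(g[:,2]-A@s).std().round(4))
    hi=P[(r<.06)&(P[...,2]>.094)&(P[...,2]<.13)]
    if len(hi)>8: print("bar top pts",len(hi),cv2.minAreaRect(hi[:,:2].astype(np.float32)),hi[:,2].mean().round(4))
E
python3 - <<'E'
from capfit import *
z=np.load("t11.npz")
fit(cloud("top",z["d"]),z["im"]); fit(cloud("side",z["d2"]),z["im2"])
P=cv2.medianBlur(cloud("top",z["d"])[...,2].astype(np.float32),3)
import sys; np.set_printoptions(linewidth=300,threshold=sys.maxsize)
print((P[182:224:2,376:422:2]*1000).round().astype(int))
E
```

```text
692 197 slope x,y [ 0.598 -0.285] z at centre 0.0634 rms 0.0015
bar top pts 108 ((0.5756826996803284, -0.17963288724422455), (0.04510083794593811, 0.0677698403596878), 39.83791732788086) 0.1006
415 113 slope x,y [ 0.585 -0.261] z at centre 0.0627 rms 0.0015
bar top pts 63 ((0.5617060661315918, -0.18055257201194763), (0.0210161954164505, 0.05605687201023102), 51.53797149658203) 0.1014
[[ 83  79  78  79  81  82  81  81  81  80  81  78  76  79  79  81  81  79  82  81  84  83  79]
 [ 81  79  81  81  83  82  79  78  73  64  64  66  64  65  75  76  81  78  81  79  79  82  79]
 [ 82  82  81  81  81  80  78  76  22  23  28  27  13  13  66  66  68  78  79  79  79  80  80]
 [ 88  80  81  79  77  75  73  73  85  86  88  91  93  94  98  99  67  66  78  80  81  80  78]
 [306 305  84  78  74  71  79  83  86  87  88  90  95  97  96  96  92   8  66  77  81  80  78]
 [305 304 305 303   8  76  79  76  76  83  84  85  88  91  92  95  94   6   6  66  80  81  80]
 [306 305 307 301  68  71  71  72  74  75  81  83  84  85  88  90  93  93   6  60  74  79  81]
 [304 304 305  62  63  67  68  71  72  73  76  8
[... 582 characters left out ...]
1  63  65  67  68   5  62  74  83]
 [ 81  81   5   3   6  34  36  40  81  84  84  51  49  55  55  59  61  62  62   5  65  77  83]
 [ 79  80  79   3   3   6  33  71  79  81  78  43  47  51  51  51  56  58   4   4  71  79  79]
 [ 81  81  82  66   3   5   5  71  73  77  37  43  44  44  48  49  49  46   6  65  79  81  78]
 [ 80  80  82  81  75   5   5  70  70  65  34  34  38  38  43  43  42  40  62  79  80  81  81]
 [ 81  80  78  79  77  78  77  69  65   7   7   9   6   6   5  34  34  62  78  78  80  81  82]
 [ 81  81  81  79  79  80  79  79  77   9   6   6   4   5   4   8  70  78  80  79  76  81  81]
 [ 80  79  83  83  80  80  82  81  79  78   9   6   8  61  76  80  78  82  82  80  81  81  79]]
```

```bash
cat > bar.py <<'E'
from h import *
def bar(P,im,sl,z0,C=(.560,-.1764),lo=.028,hi=.042):
    n=np.array([-sl[0],-sl[1],1]); n/=np.linalg.norm(n); p0=np.array([*C,z0])
    h=(P-p0)@n; r=np.linalg.norm(P-p0,axis=-1); m=(r<.07)&(h>lo)&(h<hi); q=P[m]
    # in-plane coords
    e1=np.cross([0,0,1.],n) if np.hypot(*sl)>.05 else np.array([1.,0,0]); e1-=n*(e1@n); e1/=np.linalg.norm(e1); e2=np.cross(n,e1)
    w=np.c_[(q-p0)@e1,(q-p0)@e2].astype(np.float32); R_=cv2.minAreaRect(w); b=cv2.boxPoints(R_); a=b[1]-b[0]; c=b[2]-b[1]; L=a if np.hypot(*a)>np.hypot(*c) else c
    d=L[0]*e1+L[1]*e2; d/=np.linalg.norm(d); cen=p0+R_[0][0]*e1+R_[0][1]*e2
    print(len(q),"axis pt on disc",cen.round(4),"size",np.round(R_[1],3),"bar dir",d.round(3),np.degrees(np.arctan2(d[1],d[0])).round(1),"h",h[m].mean().round(4),"n",n.round(3)); return cen,n,d
E
python3 - <<'E'
from bar import *
z=np.load("t11.npz")
bar(cloud("top",z["d"]),z["im"],(.598,-.285),.0634); bar(cloud("side",z["d2"]),z["im2"],(.585,-.261),.0627)
E
```

```text
162 axis pt on disc [ 0.5451 -0.1706  0.0528] size [0.081 0.088] bar dir [-0.808 -0.475 -0.348] -149.6 h 0.0349 n [-0.499  0.238  0.834]
164 axis pt on disc [ 0.549  -0.1709  0.0548] size [0.101 0.075] bar dir [ 0.063 -0.956  0.287] -86.2 h 0.0347 n [-0.493  0.22   0.842]
```

```bash
sed -i 's/m=(r<.07)&(h>lo)&(h<hi); q=P\[m\]/S=cv2.cvtColor(im,cv2.COLOR_RGB2HSV); m=(r<.062)\&(h>lo)\&(h<hi)\&(S[...,1]<45)\&(S[...,2]>120); mm=cv2.morphologyEx(m.astype(np.uint8),cv2.MORPH_OPEN,np.ones((2,2))); k,lab,st,_=cv2.connectedComponentsWithStats(mm); m=lab==1+np.argmax(st[1:,4]); q=P[m]; print(np.degrees(0),q.mean(0).round(4))/' bar.py
python3 - <<'E'
from bar import *
z=np.load("t11.npz")
for a in ((.028,.042),(.012,.042)):
    bar(cloud("top",z["d"]),z["im"],(.598,-.285),.0634,lo=a[0],hi=a[1]); bar(cloud("side",z["d2"]),z["im2"],(.585,-.261),.0627,lo=a[0],hi=a[1])
E
```

```text
0.0 [ 0.5432 -0.1716  0.0847]
102 axis pt on disc [ 0.5523 -0.1766  0.0589] size [0.071 0.02 ] bar dir [ 0.737 -0.391  0.552] -27.9 h 0.0272 n [-0.499  0.238  0.834]
0.0 [ 0.5382 -0.1656  0.0871]
120 axis pt on disc [ 0.5448 -0.1828  0.0555] size [0.066 0.052] bar dir [ 0.699 -0.477  0.533] -34.3 h 0.0337 n [-0.493  0.22   0.842]
0.0 [ 0.5427 -0.171   0.0807]
147 axis pt on disc [ 0.5453 -0.1724  0.0535] size [0.098 0.021] bar dir [ 0.737 -0.389  0.552] -27.8 h 0.0243 n [-0.499  0.238  0.834]
0.0 [ 0.5415 -0.1645  0.0837]
190 axis pt on disc [ 0.5436 -0.1797  0.054 ] size [0.067 0.058] bar dir [ 0.608 -0.605  0.514] -44.9 h 0.0294 n [-0.493  0.22   0.842]
```

move_arm([
  {"slide":[-0.025,-0.201,0],"angular":[0,0,0],"hand":0.1},
  {"slide":[-0.025,-0.201,0],"angular":[0,0,0],"hand":0.1},
  {"slide":[-0.024,-0.202,0.15],"angular":[0,0,0],"hand":0.1},
  {"slide":[0,0,0],"angular":[0,-0.093,0],"hand":0.1},
  {"slide":[0,0,0],"angular":[0,-0.093,0],"hand":0.1},
  {"slide":[0,0,0],"angular":[0,-0.093,0],"hand":0.1},
  {"slide":[0,0,0],"angular":[0,-0.092,0],"hand":0.1},
  {"slide":[0,0,0],"angular":[0,0,0],"hand":0.1},
])

```text
time: 33.33
tool_pos: [0.5021, -0.1593, 0.1389]
ee_rot: [0.234, 0.935, -0.072, 0.258]
wrist_force: [0.1, 0.6, 0.2]
grip_width: 0.552
grip_force: 0.0
```

```bash
python3 r.py; cat > rel.py <<'E'
from h import *
import sys
o=telemetry.get_obs(); M=R.from_quat(o["ee_rot"]).as_matrix(); t=np.array([float(a) for a in sys.argv[1:4]])
print("z axis",M[:,2].round(3),"y",M[:,1].round(3),"need slide",(M.T@(t-o["tool_pos"])/.25).round(3))
E
python3 rel.py .5493 -.1752 .0639
```

```text
33.325 61.68 [ 0.5021 -0.1593  0.1389] [0.1 0.6 0.2] [0.15 0.23 0.  ] 0.552 [ 0.2339  0.9345 -0.0722  0.2583]
z axis [ 0.449 -0.256 -0.856] y [ 0.474  0.88  -0.014] need slide [-0.013  0.038  0.358]
```

move_arm([
  {"slide":[-0.013,0.038,0.1],"angular":[0,0,0],"hand":0.1},
  {"slide":[0,0,0.1],"angular":[0,0,0],"hand":0.1},
  {"slide":[0,0,0.08],"angular":[0,0,0],"hand":0.1},
  {"slide":[0,0,0.06],"angular":[0,0,0],"hand":0.1},
  {"slide":[0,0,0],"angular":[0,0,0],"hand":0.1},
  {"slide":[0,0,0],"angular":[0,0,0],"hand":-1},
  {"slide":[0,0,0],"angular":[0,0,0],"hand":-1},
], grip_force=40)

```text
time: 34.2
tool_pos: [0.5487, -0.1742, 0.0685]
ee_rot: [0.234, 0.934, -0.072, 0.259]
wrist_force: [-0.0, -0.3, -0.3]
grip_width: 0.38
grip_force: 0.0
```

move_arm([
  {"slide":[0,0,0],"angular":[0,0,0],"hand":-1},
  {"slide":[0,0,0],"angular":[0,0,0],"hand":-1},
  {"slide":[0,0,0],"angular":[0,0,0],"hand":-1},
])

```text
time: 34.58
tool_pos: [0.5485, -0.1739, 0.0678]
ee_rot: [0.234, 0.934, -0.072, 0.259]
wrist_force: [-2.0, -0.2, 1.4]
grip_width: 0.192
grip_force: 39.9
```

```bash
python3 r.py; python3 rel.py .5493 -.1752 .0639
```

```text
34.575 61.67 [ 0.5485 -0.1739  0.0678] [-2.  -0.2  1.4] [0.18 0.32 0.06] 0.192 [ 0.2339  0.9343 -0.072   0.2591]
z axis [ 0.45  -0.256 -0.855] y [ 0.474  0.88  -0.013] need slide [ 0.004 -0.003  0.016]
```

move_arm([
  {"slide":[-0.01,0,-0.017],"angular":[0,0,0],"hand":-1},
  {"slide":[-0.01,0,-0.017],"angular":[0,0,0],"hand":-1},
  {"slide":[0,0,0],"angular":[0,0,0],"hand":-1},
])

```text
time: 34.95
tool_pos: [0.5485, -0.1738, 0.0777]
ee_rot: [0.234, 0.934, -0.072, 0.259]
wrist_force: [0.5, -0.2, -1.9]
grip_width: 0.189
grip_force: 39.9
```

```bash
python3 r.py
```

```text
34.95 61.67 [ 0.5485 -0.1738  0.0777] [ 0.5 -0.2 -1.9] [ 0.23  0.33 -0.02] 0.189 [ 0.234   0.9343 -0.0719  0.2591]
```

move_arm([
  {"slide":[-0.02,0,-0.034],"angular":[0,0,0],"hand":-1},
  {"slide":[-0.02,0,-0.034],"angular":[0,0,0],"hand":-1},
  {"slide":[-0.04,0,-0.068],"angular":[0,0,0],"hand":-1},
  {"slide":[-0.06,0,-0.1],"angular":[0,0,0],"hand":-1},
  {"slide":[0,0,0],"angular":[0,0,0],"hand":-1},
])

```text
time: 35.58
tool_pos: [0.5491, -0.173, 0.1477]
ee_rot: [0.234, 0.934, -0.072, 0.261]
wrist_force: [0.2, -0.6, -1.3]
grip_width: 0.191
grip_force: 39.9
```

move_arm([
  {"slide":[0,0,0],"angular":[0,0.09,0],"hand":-1},
  {"slide":[0,0,0],"angular":[0,0.09,0],"hand":-1},
  {"slide":[0,0,0],"angular":[0,0.09,0],"hand":-1},
  {"slide":[0,0,0],"angular":[0,0.077,0],"hand":-1},
  {"slide":[0,0,0],"angular":[0,0,0],"hand":-1},
])

```text
time: 36.2
tool_pos: [0.5485, -0.1738, 0.1444]
ee_rot: [0.246, 0.969, -0.007, -0.003]
wrist_force: [-0.6, -0.3, -1.0]
grip_width: 0.193
grip_force: 39.9
```

```bash
python3 r.py; python3 - <<'E'
from h import *
plan([(.5866,.2985,.15,62.3),(.5866,.2985,.035,62.3)])
M=R.from_quat(telemetry.get_obs()["ee_rot"]).as_matrix(); print(M.round(4))
E
```

```text
36.2 61.57 [ 0.5485 -0.1738  0.1444] [-0.6 -0.3 -1. ] [ 0.06  0.01 -0.01] 0.193 [ 0.2456  0.9694 -0.0075 -0.0027]
at [ 0.5485 -0.1738  0.1444] yaw 61.57 tilt [-0.009  -0.0132]
1 [0.096, 0.217, -0.003] -0.001
2 [0.095, 0.217, -0.003] -0.001
3 [0.095, 0.217, -0.003] -0.001
4 [0.095, 0.217, -0.003] -0.001
5 [0.094, 0.217, -0.003] -0.001
6 [0.094, 0.218, -0.003] -0.001
7 [0.094, 0.217, -0.002] -0.001
8 [0.093, 0.218, -0.003] -0.001
9 [-0.0, -0.0, 0.23] -0.0
10 [-0.0, -0.0, 0.23] -0.0
[[-0.8794  0.476  -0.009 ]
 [ 0.4761  0.8793 -0.0132]
 [ 0.0016 -0.0159 -0.9999]]
```

move_arm([
  {"slide":[0.096,0.217,0],"angular":[-0.01,0,-0.001],"hand":-1},
  {"slide":[0.095,0.217,0],"angular":[0,0,-0.001],"hand":-1},
  {"slide":[0.095,0.217,0],"angular":[0,0,-0.001],"hand":-1},
  {"slide":[0.095,0.217,0],"angular":[0,0,-0.001],"hand":-1},
  {"slide":[0.094,0.217,0],"angular":[0,0,-0.001],"hand":-1},
  {"slide":[0.094,0.218,0],"angular":[0,0,-0.001],"hand":-1},
  {"slide":[0.094,0.217,0],"angular":[0,0,-0.001],"hand":-1},
  {"slide":[0.093,0.218,0],"angular":[0,0,-0.001],"hand":-1},
])

```text
time: 37.2
tool_pos: [0.585, 0.301, 0.1454]
ee_rot: [0.239, 0.971, 0.001, 0.001]
wrist_force: [2.1, 0.2, -1.1]
grip_width: 0.188
grip_force: 39.9
```

move_arm([
  {"slide":[0,0,0.22],"angular":[0,0,0],"hand":-1},
  {"slide":[0,0,0.2],"angular":[0,0,0],"hand":-1},
  {"slide":[0,0,0.02],"angular":[0,0,0],"hand":-1},
  {"slide":[0,0,0.02],"angular":[0,0,0],"hand":-1},
  {"slide":[0,0,0],"angular":[0,0,0],"hand":-1},
])

```text
time: 37.83
tool_pos: [0.5862, 0.3, 0.033]
ee_rot: [0.239, 0.971, 0.002, 0.001]
wrist_force: [-0.1, -0.5, -1.9]
grip_width: 0.191
grip_force: 40.0
```

```bash
python3 r.py
```

```text
37.825 62.38 [0.5862 0.3    0.033 ] [-0.1 -0.5 -1.9] [-0.03 -0.03  0.  ] 0.191 [2.387e-01 9.711e-01 1.800e-03 9.000e-04]
```

move_arm([
  {"slide":[0,0,0.012],"angular":[0,0,0],"hand":-1},
  {"slide":[0,0,0.012],"angular":[0,0,0],"hand":-1},
  {"slide":[0,0,0.01],"angular":[0,0,0],"hand":-1},
  {"slide":[0,0,0],"angular":[0,0,0],"hand":-1},
])

```text
time: 38.33
tool_pos: [0.5891, 0.2998, 0.0267]
ee_rot: [0.239, 0.971, 0.003, 0.004]
wrist_force: [6.2, -6.3, 12.4]
grip_width: 0.188
grip_force: 40.0
```

move_arm([
  {"slide":[0,0,-0.006],"angular":[0,0,0],"hand":-1},
  {"slide":[0,0,0],"angular":[0,0,0],"hand":0},
  {"slide":[0,0,0],"angular":[0,0,0],"hand":0.1},
  {"slide":[0,0,0],"angular":[0,0,0],"hand":0.1},
  {"slide":[0,0,-0.2],"angular":[0,0,0],"hand":0.1},
  {"slide":[0,0,-0.24],"angular":[0,0,0],"hand":0.1},
  {"slide":[0.12,-0.2,-0.05],"angular":[0,0,0],"hand":0.1},
  {"slide":[0.12,-0.2,0],"angular":[0,0,0],"hand":0.1},
])

```text
time: 39.33
tool_pos: [0.4852, 0.2384, 0.1479]
ee_rot: [0.238, 0.971, 0.002, 0.001]
wrist_force: [0.3, -0.5, -1.0]
grip_width: 0.553
grip_force: 0.0
```

move_arm([
  {"slide":[0.12,-0.2,0],"angular":[0,0,0],"hand":0.1},
  {"slide":[0,0,0],"angular":[0,0,0],"hand":0.1},
])

```text
time: 39.58
tool_pos: [0.4328, 0.2069, 0.1464]
ee_rot: [0.239, 0.971, 0.0, -0.001]
wrist_force: [-0.0, 0.2, 0.3]
grip_width: 0.55
grip_force: 0.0
```

```bash
python3 r.py; python3 - <<'E'
from capfit import *; from bar import *
for n in("top","side"):
    im,d=grab(n); np.savez(f"{n}12.npz",im=im,d=d); P=cloud(n,d); S=cv2.cvtColor(im,cv2.COLOR_RGB2HSV)
    r=np.hypot(P[...,0]-.587,P[...,1]-.2985); w=(r<.09)&(P[...,2]<.07)&(P[...,2]>-.01)&(S[...,1]<60)&(S[...,2]>140)
    lowm=w&(P[...,2]<.03); q=P[lowm]; A=np.c_[q[:,:2]-[.587,.2985],np.ones(len(q))]; s=np.linalg.lstsq(A,q[:,2],rcond=None)[0]
    print(n,lowm.sum(),"disc slope",s.round(4),"circle",cv2.minEnclosingCircle(P[w][:,:2].astype(np.float32)),"mean",q[:,:2].mean(0).round(4))
    t=w&(P[...,2]>.038); q=P[t]; rr=cv2.minAreaRect(q[:,:2].astype(np.float32)); print(" bar",t.sum(),rr,q[:,2].mean().round(4))
    cs,_=cv2.findContours(t.astype(np.uint8),cv2.RETR_EXTERNAL,cv2.CHAIN_APPROX_NONE)
E
```

```text
39.575 62.38 [0.4328 0.2069 0.1464] [-0.   0.2  0.3] [ 0.02 -0.06 -0.01] 0.55 [ 2.387e-01  9.711e-01  5.000e-04 -1.400e-03]
top 713 disc slope [-0.0185 -0.0092  0.0127] circle ((0.598763644695282, 0.3037901520729065), 0.05872047692537308) mean [0.5946 0.2995]
 bar 122 ((0.5925302505493164, 0.29883402585983276), (0.019485976547002792, 0.0634896457195282), 62.23100662231445) 0.0491
side 1325 disc slope [-0.0015  0.0085  0.0121] circle ((0.5969682931900024, 0.30862560868263245), 0.07448782026767731) mean [0.5871 0.3025]
 bar 246 ((0.59138023853302, 0.2964763939380646), (0.01889466680586338, 0.06488435715436935), 62.473209381103516) 0.0468
```

```bash
python3 - <<'E'
from h import *
z=np.load("t7.npz"); S=cv2.cvtColor(z["im"],cv2.COLOR_RGB2HSV)[...,1]
m=np.zeros(S.shape,np.uint8); m[176:228,370:430]=(S<50)[176:228,370:430]
k=max(cv2.findContours(m,cv2.RETR_EXTERNAL,cv2.CHAIN_APPROX_NONE)[0],key=cv2.contourArea)
w=np.array([ray("top",*q,.08)[:2] for q in k[:,0]]).astype(np.float32); print(cv2.fitEllipse(w),cv2.minEnclosingCircle(w))
P2=cloud("side",z["d2"]); P=cloud("top",z["d"]); print([np.median(p[(abs(p[...,0]-.555)<.04)&(abs(p[...,1]+.0)<.06)&(p[...,2]>.06)&(p[...,2]<.1)][:,2]).round(4) for p in(P,P2)])
plan([(.592,.298,.146,62.3),(.592,.298,.05,62.3),(.592,.298,.0135,62.3,.02)])
E
```

```text
((0.5593031048774719, -0.1740521341562271), (0.11551147699356079, 0.11893992125988007), 148.37815856933594) ((0.5607685446739197, -0.1742558628320694), 0.06147529557347298)
[np.float64(0.0808), np.float64(0.0803)]
at [0.4367 0.2086 0.1473] yaw 62.39 tilt [0.0017 0.0031]
1 [-0.128, 0.202, 0.002] 0.0
2 [-0.128, 0.201, 0.002] 0.0
3 [-0.129, 0.202, 0.001] 0.001
4 [0.0, -0.0, 0.192] -0.0
5 [0.0, -0.0, 0.192] -0.0
6 [0.0, -0.0, 0.073] -0.0
7 [0.0, -0.0, 0.073] -0.0
```

move_arm([
  {"slide":[-0.128,0.202,0.002],"angular":[0,0,0],"hand":0.1},
  {"slide":[-0.128,0.201,0.002],"angular":[0,0,0],"hand":0.1},
  {"slide":[-0.129,0.202,0.001],"angular":[0,0,0.001],"hand":0.1},
  {"slide":[0,0,0.192],"angular":[0,0,0],"hand":0.1},
  {"slide":[0,0,0.192],"angular":[0,0,0],"hand":0.1},
  {"slide":[0,0,0.073],"angular":[0,0,0],"hand":0.1},
  {"slide":[0,0,0.07],"angular":[0,0,0],"hand":0.1},
  {"slide":[0,0,0],"angular":[0,0,0],"hand":0.1},
], grip_force=58)

```text
time: 40.67
tool_pos: [0.5926, 0.2987, 0.0145]
ee_rot: [0.239, 0.971, 0.002, 0.001]
wrist_force: [0.5, -0.2, -0.2]
grip_width: 0.55
grip_force: 0.0
```

```bash
python3 r.py; python3 rel.py .592 .298 .0138
```

```text
40.675 62.31 [0.5926 0.2987 0.0145] [ 0.5 -0.2 -0.2] [ 0.02 -0.01 -0.03] 0.55 [2.393e-01 9.709e-01 1.800e-03 5.000e-04]
z axis [ 0.002  0.003 -1.   ] y [0.465 0.885 0.004] need slide [ 0.001 -0.004  0.003]
```

move_arm([
  {"slide":[0,-0.002,0],"angular":[0.002,0,0],"hand":-1},
  {"slide":[0,0,0],"angular":[0,0,0],"hand":-1},
  {"slide":[0,0,0],"angular":[0,0,0],"hand":-1},
  {"slide":[0,0,0],"angular":[0,0,0],"hand":-1},
  {"slide":[0,0,0],"angular":[0,0,0],"hand":-1},
  {"slide":[0,0,-0.1],"angular":[0,0,0],"hand":-1},
  {"slide":[0,0,-0.2],"angular":[0,0,0],"hand":-1},
  {"slide":[0,0,-0.2],"angular":[0,0,0],"hand":-1},
])

```text
time: 41.68
tool_pos: [0.5912, 0.2977, 0.14]
ee_rot: [0.239, 0.971, -0.001, -0.001]
wrist_force: [0.7, -0.1, -1.4]
grip_width: 0.191
grip_force: 58.0
```

```bash
python3 r.py; python3 - <<'E'
from h import *
plan([(.5598,-.1752,.15,62.3),(.5598,-.1752,.1,62.3)])
E
```

```text
41.675 62.31 [0.5912 0.2977 0.14  ] [ 0.7 -0.1 -1.4] [ 0.03 -0.01  0.02] 0.191 [ 2.393e-01  9.709e-01 -5.000e-04 -9.000e-04]
at [0.5912 0.2977 0.14  ] yaw 62.31 tilt [-0.002  -0.0005]
1 [-0.096, -0.217, -0.005] 0.0
2 [-0.096, -0.217, -0.005] 0.0
3 [-0.096, -0.217, -0.005] 0.0
4 [-0.096, -0.216, -0.005] 0.0
5 [-0.096, -0.217, -0.005] 0.0
6 [-0.096, -0.216, -0.005] 0.0
7 [-0.096, -0.217, -0.005] 0.0
8 [-0.096, -0.216, -0.005] 0.0
9 [0.0, -0.0, 0.2] 0.0
```

move_arm([
  {"slide":[-0.096,-0.217,-0.005],"angular":[0,0,0],"hand":-1},
  {"slide":[-0.096,-0.217,-0.005],"angular":[0,0,0],"hand":-1},
  {"slide":[-0.096,-0.217,-0.005],"angular":[0,0,0],"hand":-1},
  {"slide":[-0.096,-0.216,-0.005],"angular":[0,0,0],"hand":-1},
  {"slide":[-0.096,-0.217,-0.005],"angular":[0,0,0],"hand":-1},
  {"slide":[-0.096,-0.216,-0.005],"angular":[0,0,0],"hand":-1},
  {"slide":[-0.096,-0.217,-0.005],"angular":[0,0,0],"hand":-1},
  {"slide":[-0.096,-0.216,-0.005],"angular":[0,0,0],"hand":-1},
])

```text
time: 42.68
tool_pos: [0.5598, -0.1769, 0.1492]
ee_rot: [0.239, 0.971, -0.0, -0.001]
wrist_force: [0.7, 0.0, -0.9]
grip_width: 0.186
grip_force: 58.0
```

move_arm([
  {"slide":[0,0,0],"angular":[0,0,0],"hand":-1},
  {"slide":[0,0,0.16],"angular":[0,0,0],"hand":-1},
  {"slide":[0,0,0],"angular":[0,0,0],"hand":-1},
  {"slide":[0,0,0],"angular":[0,0,0],"hand":-1},
])

```text
time: 43.18
tool_pos: [0.5607, -0.1745, 0.1102]
ee_rot: [0.239, 0.971, -0.0, -0.0]
wrist_force: [-0.1, -0.1, -1.1]
grip_width: 0.188
grip_force: 58.0
```

```bash
python3 r.py; python3 rel.py .5598 -.1752 .095; python3 - <<'E'
from capfit import *
im,d=grab("side"); P=cloud("side",d); S=cv2.cvtColor(im,cv2.COLOR_RGB2HSV)
r=np.hypot(P[...,0]-.56,P[...,1]+.175); w=(r<.07)&(P[...,2]>.09)&(P[...,2]<.13)&(S[...,1]<40)&(S[...,2]>180); q=P[w]
A=np.c_[q[:,:2]-[.56,-.175],np.ones(len(q))]
for _ in range(4):
    s=np.linalg.lstsq(A,q[:,2],rcond=None)[0]; k=abs(q[:,2]-A@s)<.004; q,A=q[k],A[k]
print(len(q),s.round(4))
hole=(r<.06)&(P[...,2]<.07); 
E
```

```text
43.175 62.35 [ 0.5607 -0.1745  0.1102] [-0.1 -0.1 -1.1] [ 0.01 -0.02 -0.04] 0.188 [ 2.389e-01  9.710e-01 -2.000e-04 -2.000e-04]
z axis [-0. -0. -1.] y [ 0.464  0.886 -0.   ] need slide [ 0.002 -0.004  0.061]
342 [ 0.0003 -0.0069  0.1089]
```

move_arm([
  {"slide":[0.002,-0.004,0.06],"angular":[0,0,0],"hand":-1},
  {"slide":[0,0,0.02],"angular":[0,0,0],"hand":-1},
  {"slide":[0,0,0.02],"angular":[0,0,0],"hand":-1},
  {"slide":[0,0,0],"angular":[0,0,0],"hand":-1},
  {"slide":[0,0,0],"angular":[0,0,0],"hand":-1},
])

```text
time: 43.85
tool_pos: [0.5595, -0.1757, 0.0844]
ee_rot: [0.239, 0.971, -0.0, -0.0]
wrist_force: [0.2, -0.5, -1.2]
grip_width: 0.192
grip_force: 58.0
```

```bash
python3 r.py
```

```text
43.85 62.31 [ 0.5595 -0.1757  0.0844] [ 0.2 -0.5 -1.2] [ 0.03 -0.01  0.03] 0.192 [ 2.393e-01  9.709e-01 -2.000e-04 -3.000e-04]
```

move_arm([
  {"slide":[0,0,0.014],"angular":[0,0,0],"hand":-1},
  {"slide":[0,0,0.014],"angular":[0,0,0],"hand":-1},
  {"slide":[0,0,0.004],"angular":[0,0,0],"hand":-1},
  {"slide":[0,0,0],"angular":[0,0,0],"hand":-1},
])

```text
time: 44.35
tool_pos: [0.5593, -0.1757, 0.0763]
ee_rot: [0.239, 0.971, -0.0, -0.0]
wrist_force: [-1.1, 1.3, 1.9]
grip_width: 0.193
grip_force: 58.0
```

```bash
python3 r.py
```

```text
44.35 62.31 [ 0.5593 -0.1757  0.0763] [-1.1  1.3  1.9] [0.09 0.13 0.09] 0.193 [ 2.393e-01  9.709e-01 -2.000e-04 -4.000e-04]
```

move_arm([
  {"slide":[0,0,0.008],"angular":[0,0,0],"hand":-1},
  {"slide":[0,0,0.008],"angular":[0,0,0],"hand":-1},
  {"slide":[0,0,0.008],"angular":[0,0,0],"hand":-1},
  {"slide":[0,0,0],"angular":[0,0,0],"hand":-1},
])

```text
time: 44.85
tool_pos: [0.5594, -0.1757, 0.0705]
ee_rot: [0.239, 0.971, -0.0, -0.0]
wrist_force: [-2.2, 0.4, 7.7]
grip_width: 0.19
grip_force: 58.0
```

```bash
python3 r.py
```

```text
44.85 62.31 [ 0.5594 -0.1757  0.0705] [-2.2  0.4  7.7] [ 0.22  0.45 -0.01] 0.19 [ 2.393e-01  9.709e-01 -2.000e-04 -3.000e-04]
```

move_arm([
  {"slide":[0,0,0.007],"angular":[0,0,0],"hand":-1},
  {"slide":[0,0,0],"angular":[0,0,0.06],"hand":-1},
  {"slide":[0,0,0],"angular":[0,0,0.06],"hand":-1},
  {"slide":[0,0,0],"angular":[0,0,0.06],"hand":-1},
  {"slide":[0,0,0],"angular":[0,0,0.06],"hand":-1},
  {"slide":[0,0,0],"angular":[0,0,0.05],"hand":-1},
  {"slide":[0,0,0],"angular":[0,0,0],"hand":-1},
])

```text
time: 45.72
tool_pos: [0.5602, -0.176, 0.0693]
ee_rot: [0.453, 0.892, -0.0, 0.001]
wrist_force: [-0.7, 0.3, 8.8]
grip_width: 0.19
grip_force: 58.0
```

```bash
python3 r.py
```

```text
45.725 36.15 [ 0.5602 -0.176   0.0693] [-0.7  0.3  8.8] [ 0.04  0.09 -0.04] 0.19 [ 4.528e-01  8.916e-01 -2.000e-04  8.000e-04]
```

move_arm([
  {"slide":[0,0,0.001],"angular":[0,0,0.06],"hand":-1},
  {"slide":[0,0,0],"angular":[0,0,0.06],"hand":-1},
  {"slide":[0,0,0],"angular":[0,0,0.06],"hand":-1},
  {"slide":[0,0,0],"angular":[0,0,0.06],"hand":-1},
  {"slide":[0,0,0],"angular":[0,0,0],"hand":-1},
])

```text
time: 46.35
tool_pos: [0.5602, -0.176, 0.0691]
ee_rot: [0.612, 0.791, -0.0, 0.001]
wrist_force: [0.7, 0.1, 9.5]
grip_width: 0.188
grip_force: 58.0
```

```bash
python3 r.py
```

```text
46.35 14.54 [ 0.5602 -0.176   0.0691] [0.7 0.1 9.5] [ 0.03  0.15 -0.08] 0.188 [ 0.6119  0.7909 -0.      0.0008]
```

Passing the teeth freely. Finish the turn.

move_arm([
  {"slide":[0,0,0],"angular":[0,0,0.05],"hand":-1},
  {"slide":[0,0,0],"angular":[0,0,0.05],"hand":-1},
  {"slide":[0,0,0],"angular":[0,0,0.035],"hand":-1},
  {"slide":[0,0,0],"angular":[0,0,0],"hand":-1},
])

```text
time: 46.85
tool_pos: [0.5602, -0.176, 0.0691]
ee_rot: [0.692, 0.722, 0.0, 0.001]
wrist_force: [-0.3, 0.8, 8.3]
grip_width: 0.187
grip_force: 58.0
```

```bash
python3 r.py
```

```text
46.85 2.43 [ 0.5602 -0.176   0.0691] [-0.3  0.8  8.3] [0.06 0.18 0.07] 0.187 [6.920e-01 7.219e-01 1.000e-04 9.000e-04]
```

move_arm([
  {"slide":[0,0,-0.01],"angular":[0,0,0],"hand":-1},
  {"slide":[0,0,-0.01],"angular":[0,0,0],"hand":-1},
  {"slide":[0,0,-0.01],"angular":[0,0,0],"hand":-1},
  {"slide":[0,0,0],"angular":[0,0,0],"hand":-1},
])

```text
time: 47.35
tool_pos: [0.5596, -0.1758, 0.0758]
ee_rot: [0.692, 0.722, -0.0, 0.0]
wrist_force: [2.7, -1.2, 2.0]
grip_width: 0.188
grip_force: 58.0
```

```bash
python3 r.py
```

```text
47.35 2.45 [ 0.5596 -0.1758  0.0758] [ 2.7 -1.2  2. ] [-0.08 -0.35 -0.06] 0.188 [ 6.918e-01  7.221e-01 -2.000e-04  1.000e-04]
```

Confirm the lock with a slight tug, then release and look.

move_arm([
  {"slide":[0,0,-0.008],"angular":[0,0,0],"hand":-1},
  {"slide":[0,0,0],"angular":[0,0,0],"hand":-1},
  {"slide":[0,0,0],"angular":[0,0,0],"hand":-1},
])

```text
time: 47.72
tool_pos: [0.5593, -0.1757, 0.0764]
ee_rot: [0.692, 0.722, -0.0, -0.0]
wrist_force: [8.4, -2.9, -11.9]
grip_width: 0.189
grip_force: 58.0
```

move_arm([
  {"slide":[0,0,0.005],"angular":[0,0,0],"hand":-1},
  {"slide":[0,0,0],"angular":[0,0,0],"hand":0},
  {"slide":[0,0,0],"angular":[0,0,0],"hand":0},
  {"slide":[0,0,0],"angular":[0,0,0],"hand":0.1},
  {"slide":[0,0,-0.1],"angular":[0,0,0],"hand":0.1},
  {"slide":[0,0,-0.24],"angular":[0,0,0],"hand":0.1},
  {"slide":[0,-0.2,-0.1],"angular":[0,0,0],"hand":0.1},
  {"slide":[0,-0.24,0],"angular":[0,0,0],"hand":0.1},
])

```text
time: 48.72
tool_pos: [0.4493, -0.1807, 0.1883]
ee_rot: [0.691, 0.722, 0.0, 0.002]
wrist_force: [0.4, -0.4, 0.3]
grip_width: 0.551
grip_force: 0.0
```

move_arm([
  {"slide":[0.1,-0.2,-0.1],"angular":[0,0,0],"hand":0.1},
  {"slide":[0.2,-0.1,0],"angular":[0,0,0],"hand":0.1},
  {"slide":[0,0,0],"angular":[0,0,0],"hand":0.1},
])

```text
time: 49.1
tool_pos: [0.3698, -0.1069, 0.212]
ee_rot: [0.691, 0.723, -0.0, -0.0]
wrist_force: [0.3, -0.7, 0.4]
grip_width: 0.547
grip_force: 0.0
```

```bash
python3 r.py; python3 - <<'E'
from h import *
ref={"top":np.load("top0.npz"),"side":np.load("side0.npz")}
for n in("top","side"):
    im,d=grab(n); np.savez(n+"_end.npz",im=im,d=d); P=cloud(n,d)
    for nm,I,P_ in(("now",im,P),("start",ref[n]["im"],cloud(n,ref[n]["d"]))):
        S=cv2.cvtColor(I,cv2.COLOR_RGB2HSV); r=np.hypot(P_[...,0]-.56,P_[...,1]+.1755)
        w=(r<.045)&(P_[...,2]>.06)&(P_[...,2]<.09)&(S[...,1]<50)&(S[...,2]>150); q=P_[w]; A=np.c_[q[:,:2]-[.56,-.1755],np.ones(len(q))]
        t=P_[(r<.06)&(P_[...,2]>.098)&(P_[...,2]<.13)]
        print(n,nm,"disc",len(q),np.linalg.lstsq(A,q[:,2],rcond=None)[0].round(4),"bar",len(t),cv2.minAreaRect(t[:,:2].astype(np.float32)) if len(t)>5 else None)
    t=P[(np.hypot(P[...,0]-.4386,P[...,1]-.2286)<.09)&(P[...,2]>.055)&(P[...,2]<.085)]; S=cv2.cvtColor(im,cv2.COLOR_RGB2HSV)
    b=P[(np.hypot(P[...,0]-.4386,P[...,1]-.2286)<.09)&(P[...,2]>.015)&(P[...,2]<.09)&(S[...,2]<125)&(S[...,1]>90)]
    print(n,"scraper top",len(t),t.mean(0).round(4) if len(t) else None,"all",len(b),b.mean(0).round(4) if len(b) else None)
E
```

```text
49.1 2.54 [ 0.3698 -0.1069  0.212 ] [ 0.3 -0.7  0.4] [ 0.    0.03 -0.02] 0.547 [ 6.913e-01  7.226e-01 -2.000e-04 -2.000e-04]
top now disc 534 [-0.018  -0.002   0.0748] bar 142 ((0.5588189363479614, -0.17290742695331573), (0.01862604171037674, 0.061853937804698944), 1.2832952737808228)
top start disc 522 [ 0.0045 -0.0028  0.0751] bar 143 ((0.5593256950378418, -0.17462074756622314), (0.06433499604463577, 0.01913115195930004), 89.73942565917969)
top scraper top 156 [0.4578 0.219  0.0676] all 372 [0.4375 0.2281 0.0396]
side now disc 362 [-0.001   0.0235  0.0757] bar 111 ((0.5577252507209778, -0.17392832040786743), (0.017916837707161903, 0.06501748412847519), 3.638500690460205)
side start disc 359 [-0.0029  0.0266  0.0757] bar 112 ((0.5584245920181274, -0.17495915293693542), (0.017968803644180298, 0.06305034458637238), 3.081230401992798)
side scraper top 314 [0.4537 0.2214 0.0651] all 886 [0.4352 0.2346 0.0385]
```

```bash
python3 - <<'E'
from h import *
for n in("top","side"):
    a=np.load(n+"0.npz"); b=np.load(n+"_end.npz"); P=cloud(n,b["d"]); P0=cloud(n,a["d"])
    z,z0=[cv2.medianBlur(p[...,2].astype(np.float32),3) for p in(P,P0)]
    m=((abs(z-z0)>.006)&(np.minimum(z,z0)>-.02)&(P[...,0]>.35)&(P[...,0]<.85)&(z<.16)&(z0<.16)).astype(np.uint8); m=cv2.morphologyEx(m,cv2.MORPH_OPEN,np.ones((2,2)))
    for k in cv2.findContours(m,cv2.RETR_EXTERNAL,cv2.CHAIN_APPROX_NONE)[0]:
        if cv2.contourArea(k)>10:
            x,y,w,h=cv2.boundingRect(k); c=(y+h//2,x+w//2); print(n,(x,y,w,h),P[c].round(3),"z0",z0[c].round(3))
E
```

```text
top (256, 230, 31, 31) [0.435 0.212 0.035] z0 0.071
top (337, 214, 4, 5) [0.518 0.003 0.082] z0 0.088
top (335, 195, 6, 5) [0.576 0.006 0.08 ] z0 0.09
top (357, 191, 6, 5) [ 0.589 -0.061  0.08 ] z0 0.092
side (313, 260, 45, 44) [0.435 0.236 0.044] z0 0.052
side (327, 191, 6, 6) [0.513 0.004 0.081] z0 0.088
side (305, 187, 6, 5) [0.572 0.005 0.084] z0 0.089
side (308, 171, 6, 5) [ 0.585 -0.061  0.082] z0 0.089
```

The only differences from the start are the scraper, turned but centred on its rest, and the three shells, gone from the trough. The cap is locked and nothing else has moved, so I'm handing in.

```bash
python3 -c "
from plant import robot
print(robot.close_job())"
```

```text
the job is handed in; nothing more can be done
None
```

Handed in at about 49 s: the cap is locked back on the chute (it held against a 12 N pull), the scraper stands centred on the far rest and the bystanders are unmoved; all three shells left the trough, but I never saw them in the tub, so that they landed there is inferred, and the first re-lock try jammed the cap, so I pulled it out and redid it.

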